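# Load the soaking carrier with mushroom logs and close it

## Task

Load the soaking carrier: lay the logs from the black draining tray in it as a pyramid, one in each of the three tube cradles first and the remaining ones saddled in the gaps of the layer below, all squarely lengthwise and centred between the two ends. Close both ends by sliding a blue gate fully down into the guide at each end. There may be four, five or six logs; load all of them, and leave the other things on the bench where they are.

Things in the scene. Friction and masses are not known exactly. Their poses are not given: they have to be found in the camera images.
- log1_mid (a point): centre of a loose sawdust log: brown cylinder with white mycelium flecks and rounded ends, diameter 64 mm, length 130 mm, about 0.35 kg, lying on its side in the black draining tray (it can roll). Own x axis runs along its length; it looks the same either end and at any roll. Between four and six of the logs are there; the others are absent (None from the start).
- log2_mid (a point): centre of a loose sawdust log: brown cylinder with white mycelium flecks and rounded ends, diameter 64 mm, length 130 mm, about 0.35 kg, lying on its side in the black draining tray (it can roll). Own x axis runs along its length; it looks the same either end and at any roll. Between four and six of the logs are there; the others are absent (None from the start).
- log3_mid (a point): centre of a loose sawdust log: brown cylinder with white mycelium flecks and rounded ends, diameter 64 mm, length 130 mm, about 0.35 kg, lying on its side in the black draining tray (it can roll). Own x axis runs along its length; it looks the same either end and at any roll. Between four and six of the logs are there; the others are absent (None from the start).
- log4_mid (a point): centre of a loose sawdust log: brown cylinder with white mycelium flecks and rounded ends, diameter 64 mm, length 130 mm, about 0.35 kg, lying on its side in the black draining tray (it can roll). Own x axis runs along its length; it looks the same either end and at any roll. Between four and six of the logs are there; the others are absent (None from the start).
- log5_mid (a point): centre of a loose sawdust log: brown cylinder with white mycelium flecks and rounded ends, diameter 64 mm, length 130 mm, about 0.35 kg, lying on its side in the black draining tray (it can roll). Own x axis runs along its length; it looks the same either end and at any roll. Between four and six of the logs are there; the others are absent (None from the start).
- log6_mid (a point): centre of a loose sawdust log: brown cylinder with white mycelium flecks and rounded ends, diameter 64 mm, length 130 mm, about 0.35 kg, lying on its side in the black draining tray (it can roll). Own x axis runs along its length; it looks the same either end and at any roll. Between four and six of the logs are there; the others are absent (None from the start).
- carrier: fixed soaking carrier, a low white tube frame 310 mm wide (y) with its sloping side aprons (30 mm high at most), 200 mm long (x), origin on the table under its middle. Three pairs of round 12 mm tubes along x make three cradles 89 mm apart along y, tops 30 mm above the table; one log lies along x in each, 25 mm clear of its neighbour. The next layers lie along x in the gaps, each log on two. At each end (x = -88, +88 mm) is a gate guide.
- low1 (a point): point fixed to the carrier: centre of a log in the cradle at +y (55 mm above the table). Axes as the carrier's.
- low2 (a point): point fixed to the carrier: centre of a log in the middle cradle (55 mm above the table). Axes as the carrier's.
- low3 (a point): point fixed to the carrier: centre of a log in the cradle at -y (55 mm above the table). Axes as the carrier's.
- mid1 (a point): point fixed to the carrier: centre of a log lying in the gap between the +y and the middle log of the bottom layer (101 mm above the table). Axes as the carrier's.
- mid2 (a point): point fixed to the carrier: centre of a log lying in the gap between the middle and the -y log of the bottom layer (101 mm above the table). Axes as the carrier's.
- top (a point): point fixed to the carrier: centre of a log lying in the gap between the two logs of the second layer (147 mm above the table). Axes as the carrier's.
- guide_near (a point): point fixed to the carrier, 82 mm above the table: where gateN_mid lies when a gate is fully down in the guide at the carrier's -x end, near the robot, along y. The guide: two facing steel channels, slot 13 mm thick (x), 210 mm wide (y), straight from the sill at 12 mm up to 80 mm, then flared some 7 mm each way up to 93 mm; open between the channels. Axes as the carrier's.
- guide_far (a point): point fixed to the carrier, 82 mm above the table: where gateN_mid lies when a gate is fully down in the guide at the carrier's +x end, far from the robot, along y. The guide: two facing steel channels, slot 13 mm thick (x), 210 mm wide (y), straight from the sill at 12 mm up to 80 mm, then flared some 7 mm each way up to 93 mm; open between the channels. Axes as the carrier's.
- gate1_mid (a point): middle of a loose gate, 70 mm above its lower edge: blue plastic grid board 10 mm thick (own x), 200 mm wide (own y), 100 mm high, with a solid grip tab 60 mm wide, 10 mm thick amid its top edge, 140 mm high in all (own z up); 0.2 kg; either side, either guide. Stands in a slot of a fixed white stand, lower edge 12 mm above the table, ribs beside it 56 mm high, other gate 70 mm off.
- gate2_mid (a point): middle of a loose gate, 70 mm above its lower edge: blue plastic grid board 10 mm thick (own x), 200 mm wide (own y), 100 mm high, with a solid grip tab 60 mm wide, 10 mm thick amid its top edge, 140 mm high in all (own z up); 0.2 kg; either side, either guide. Stands in a slot of a fixed white stand, lower edge 12 mm above the table, ribs beside it 56 mm high, other gate 70 mm off.
- tray: fixed low black draining tray, 360 mm (x) by 310 mm (y), floor 6 mm thick, rim 16 mm above the table; the logs lie in it in up to two rows of three, roughly along its x axis, some 100 mm apart; origin on the table under its middle.
- mister: spray bottle, clear with white head, 68 mm across, 176 mm tall; loose bystander, to be left alone. Origin at the middle of its underside.
- jar: amber glass jar, 72 mm across, 100 mm tall; loose bystander, to be left alone. Origin at the middle of its underside.
- hygrometer: small white hygrometer, 24 x 75 mm, 65 mm tall; loose bystander, to be left alone. Origin at the middle of its underside.
- scraper: spatula lying flat, 200 mm long; loose bystander, to be left alone. Origin at the middle of its underside.
- brush: brush lying flat, 180 mm long; loose bystander, to be left alone. Origin at the middle of its underside.
Not all that is in view belongs to the job. Leave any pink look-alike of the part that bears log5_mid alone.

How it is judged:
By the outcome, as a careful person would: the job done as asked, in the order asked, and still so for the second after the job is handed in, with the robot touching nothing.
Of log1, log2, log3, log4, log5, log6 only 4 to 6 are there at a start; the rules pass over those that are not, and their reading is None.
At some moment in a run one of log1, log2, log3, log4, log5, log6 may be knocked a few centimetres aside while the robot is not near it.
It also fails if it takes over 210 s, if anything falls off the work surface, if the arm or the gripper's body presses on something with over 40 N, if the wrist force passes 120 N, or if a joint passes its speed limit or range.

## Robot

A 6-joint arm with a two-finger parallel gripper is mounted at the origin on the work surface. World frame = base frame: x ahead of the robot, y to its left, z up, the work surface at z = 0. Lengths are in mm, angles in rad, forces in N, time in s.
With the tool pointing down it reaches from about 325 to 775 mm from the base axis. Payload 5.5 kg.
Tool frame: the origin (TCP) lies at the very end of the fingers, on their centre line; the grasp point (between the pads) lies 19 mm behind it; y points along the fingers, x is the direction in which the jaws open and shut, and the axes are right-handed (so a half turn about y gives the same grasp; the last joint's range is limited). The gripper opens to 88 mm and grips with 3 to 60 N. Pads are 20 mm wide; open, the fingers measure 115 mm over their backs; the gripper's body (75 mm by 178 mm) begins 61 mm behind the grasp point.
Start: joints at [-1.254, 0.091, 1.231, -0, 1.82, -0.057], TCP at [219.094, -558.582, 222.631] pointing down, gripper open.
Joint ranges: [-2.87, 2.87], [-0.86, 2.18], [0.17, 2.46], [-1.51, 4.65], [0.06, 2.69], [-2.65, 2.65]. Speed limits (rad/s): [2.57, 2.57, 3.01, 3.14, 3.14, 3.14].

## Interface

Orientations are given as a unit quaternion [x, y, z, w].
In Python, from station import get_state, snapshot, close_job gives the robot as it stands.
- The arm moves only by the shell command python3 -m pendant 'ROWS' [FORCE]. ROWS is a JSON object of lists of equal length, an entry for each row: "fingers": the closure, from -1 (fully open) to 1 (shut); "travel": the shift along the tool's x, y, z in m, a list of three; "angular": the turn, a rotation vector about the tool's x, y, z in rad, a list of three. A call has 1 to 10 rows; each row shifts and turns the commanded pose from where the row before left it, along the tool's axes as they then stand; what a row does not reach is not made up. A row lasts 1/8 s, in which the tool goes at most 62.5 mm and 10.7 degrees, less where a joint would pass 70% of its speed; a pose out of reach is approached as far as the arm can. A call with a gripper value outside its range is refused whole. The fingers move at their own pace and stop on an object; FORCE is the grip in N (left out, the last holds). Time passes only in rows, so rows that do not move let the fingers close. It gives the time, the measured TCP pose, the force and the opening at its end, in the units of the state.
- get_state(): the state, without advancing time (a new reading comes with each control period).
- snapshot(name): name is "side" or "top" or "wrist"; returns a dict with "frame" (420x560x3 uint8, blue, green, red), "fx", "fy", "cx", "cy" (pixels), "D" ([k1, k2, p1, p2, k3] as OpenCV has them; the pictures are not rectified), "rvec" (rotation vector, rad) and "tvec" (3), from world to camera coordinates, as OpenCV has them. Camera axes: x right, y down, z forward; pixel columns grow to the right and rows downward; lengths in mm; the calibration is good to about 2 mm. A picture is of the moment at which its call begins. There is no depth.
- close_job(): hands the job in, once; it reports no verdict.
The state is a dict: "time": time; "joint_positions": joint angles; "joint_velocities": joint speeds; "effort": joint torques, N m; "position": TCP position; "orientation": TCP orientation; "contact_force": force on the tool from outside, world axes, zero at the start; "torque": the same for the moment, N m; "grip_width": opening from 0.0 (shut) to 1.0 (fully open).
Only numpy, scipy, OpenCV 4.12 (cv2) and the standard library are available. Lean on these libraries where they do the work, as an engineer would, in place of code of your own. Each camera call takes 0.05 s, during which the arm holds its last target.

## Working session

There is one attempt and no reset: what is moved stays moved. The work goes in short steps, Python scripts to look and compute and a shell command to move; the robot and the scene stay as the last step left them, time stands still between calls to the robot, and variables do not carry over. Pictures are saved under pics/ and viewed, and the job is handed in when it is done.

```bash
ls; mkdir -p pics; python3 - <<'E'
from station import get_state, snapshot
import cv2
print(get_state())
for n in ["side","top","wrist"]:
    s=snapshot(n); cv2.imwrite(f"pics/{n}0.png",s["frame"])
    print(n,{k:v for k,v in s.items() if k!="frame"})
E
```

```text
pics
{'time': 0.0, 'joint_positions': array([-1.25369336e+00,  9.18536623e-02,  1.23186004e+00, -2.73437704e-05,
        1.81981550e+00, -5.67067829e-02]), 'joint_velocities': array([ 0.00057346,  0.00069915,  0.00080053, -0.00011909, -0.00051509,
        0.00124286]), 'effort': array([ 2.67377582e-03, -4.46449399e+01, -4.06441569e+01,  7.00664171e-02,
        2.94128666e-02, -1.26397763e-04]), 'position': array([ 218.99167756, -558.28761603,  221.52460146]), 'orientation': array([-0.58378996,  0.39893313, -0.39783592,  0.58460946]), 'contact_force': array([0.08273798, 0.41359995, 0.59456402]), 'torque': array([0.00397422, 0.03455649, 0.01063392]), 'grip_width': 0.9976265482963553}
side {'fx': 386.1361079033393, 'fy': 386.1361079033393, 'cx': 282.22959991488176, 'cy': 215.2214901853655, 'D': array([0.00486429, 0.        , 0.        , 0.        , 0.        ]), 'rvec': array([ 0.80926771, -2.56077774,  1.14139293]), 'tvec': array([ 375.80698837,  375.99127239, 1207.12904937])}
top {'fx': 418.9267097355899, 'fy': 418.9267097355899, 'cx': 274.94877146745307, 'cy': 210.1845132247842, 'D': array([-0.09304668,  0.        ,  0.        ,  0.        ,  0.        ]), 'rvec': array([ 2.09817571, -2.15131169,  0.21387498]), 'tvec': array([-107.0610198 ,  594.00683712, 1268.42674814])}
wrist {'fx': 329.2135749552876, 'fy': 329.2135749552876, 'cx': 276.9155929347665, 'cy': 208.31115233604012, 'D': array([-0.03833454,  0.        ,  0.        ,  0.        ,  0.        ]), 'rvec': array([-2.40246438,  1.63699556,  0.23017078]), 'tvec': array([-600.13759943,  -33.71155381,  391.69683725])}
```

View pics/side0.png

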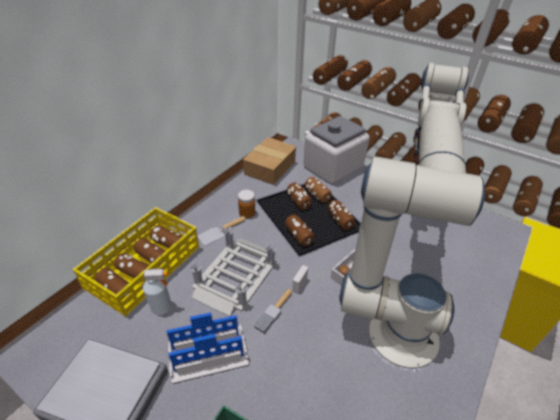

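View pics/top0.png

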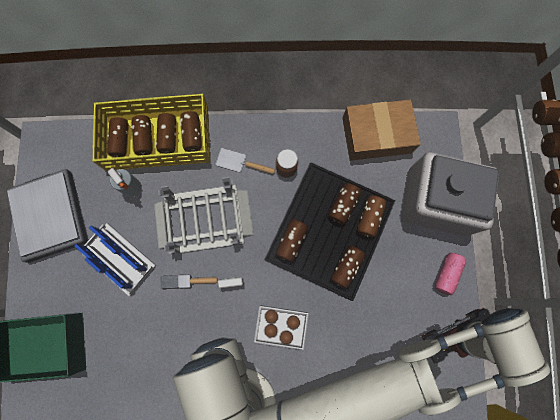

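View pics/wrist0.png

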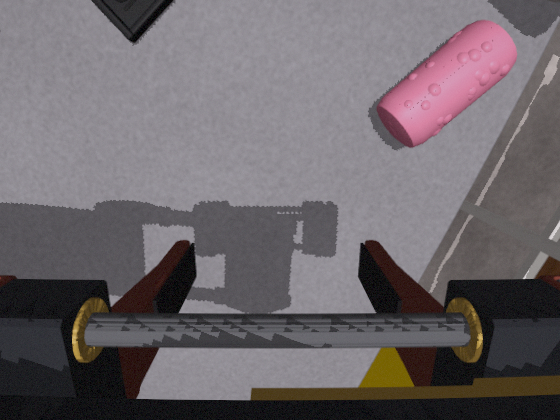

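```bash
cat > h.py <<'E'
import numpy as np, cv2
from station import get_state, snapshot
from scipy.spatial.transform import Rotation as R
def cam(s):
    K=np.array([[s["fx"],0,s["cx"]],[0,s["fy"],s["cy"]],[0,0,1]]); return K,np.array(s["D"]),cv2.Rodrigues(np.array(s["rvec"]))[0],np.array(s["tvec"])
def ray(s,uv):
    K,D,Rm,t=cam(s); p=cv2.undistortPoints(np.array(uv,float).reshape(-1,1,2),K,D).reshape(-1,2)
    d=np.c_[p,np.ones(len(p))]@Rm; return -Rm.T@t,d
def onz(s,uv,z):
    o,d=ray(s,uv); z=np.broadcast_to(z,len(d)); return o+d*((z-o[2])/d[:,2])[:,None]
def proj(s,P):
    K,D,Rm,t=cam(s); return cv2.projectPoints(np.array(P,float).reshape(-1,1,3),s["rvec"],s["tvec"],K,D)[0].reshape(-1,2)
def tri(s1,u1,s2,u2):
    o1,d1=ray(s1,[u1]);o2,d2=ray(s2,[u2]);d1=d1[0];d2=d2[0]
    A=np.c_[d1,-d2];k=np.linalg.lstsq(A,o2-o1,rcond=None)[0];a=o1+k[0]*d1;b=o2+k[1]*d2
    return (a+b)/2,np.linalg.norm(a-b)
def st():
    g=get_state();M=R.from_quat(g["orientation"]).as_matrix();return g,M
def crop(f,x0,y0,x1,y1,k,name):
    cv2.imwrite("pics/"+name,cv2.resize(f[y0:y1,x0:x1],None,fx=k,fy=k,interpolation=cv2.INTER_CUBIC))
E
python3 - <<'E'
from h import *
g,M=st();print(M.round(3))
s=snapshot("top");f=s["frame"]
print(onz(s,[[0,0],[559,0],[0,419],[559,419],[205,220],[330,230],[115,258]],0).round(0))
crop(f,60,150,270,300,3.7,"top_car.png"); crop(f,255,155,405,305,4,"top_tray.png")
w=snapshot("wrist"); K,D,Rm,t=cam(w); print("wristcam", (-Rm.T@t).round(1),Rm.round(2), "side", (-cam(snapshot("side"))[2].T@cam(snapshot("side"))[3]).round())
E
```

```text
[[ 0.365 -0.     0.931]
 [-0.931  0.001  0.365]
 [-0.002 -1.     0.   ]]
[[ 1478.   946.     0.]
 [ 1437. -1289.     0.]
 [  -60.   779.     0.]
 [ -113. -1030.     0.]
 [  575.   109.     0.]
 [  532.  -302.     0.]
 [  456.   405.     0.]]
wristcam [ 288.6 -532.7  384.6] [[ 0.37 -0.93 -0.  ]
 [-0.9  -0.35  0.27]
 [-0.25 -0.1  -0.96]] side [ -36.  752. 1083.]
```

```bash
python3 - <<'E'
from h import *
s=snapshot("side");f=s["frame"]
crop(f,150,170,350,320,4,"side_c.png")
E
```

```text
(no output)
```

View pics/top_car.png

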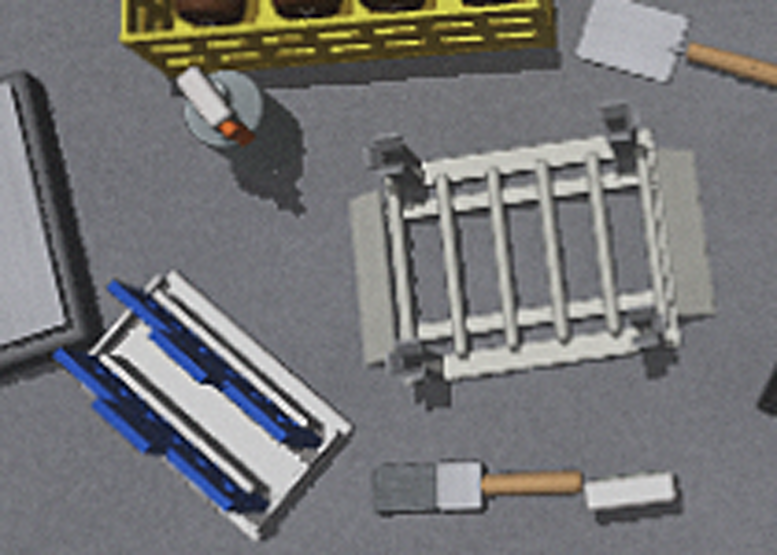

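View pics/top_tray.png

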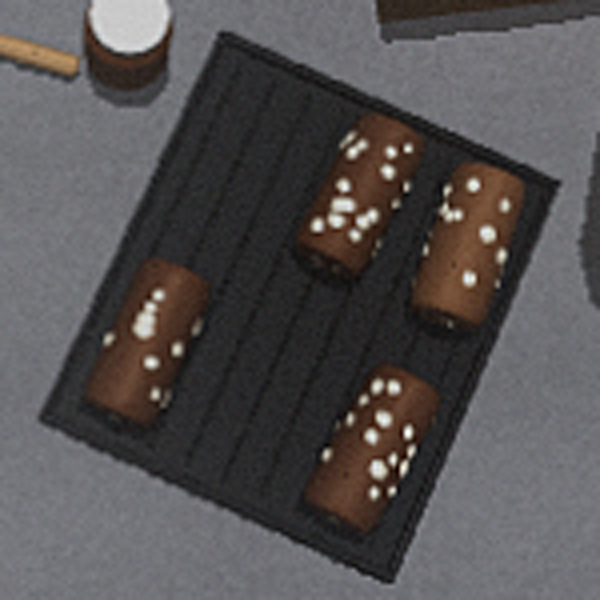

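View pics/side_c.png

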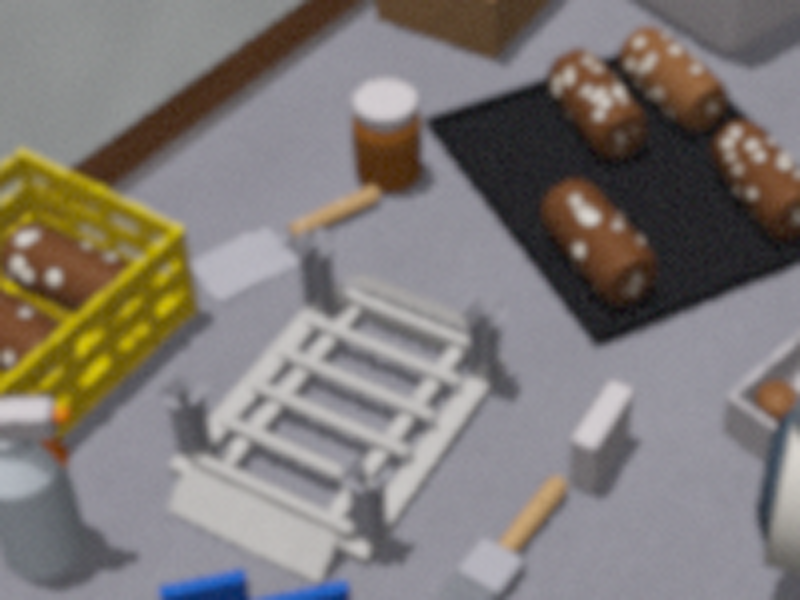

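```bash
cat > car.py <<'E'
from h import *
def tubes(s):
    g=cv2.cvtColor(s["frame"],cv2.COLOR_BGR2GRAY).astype(float)
    out=[]
    c0=[(62+395/3.7-2,150+250/3.7)]
    xs=[400,452,502,553,605,660]; ys=250
    for xc in xs:
        pts=[]
        for yc in range(225,300,4):
            # tube shifts with row
            x=60+(xc+(yc-250)*0.11)/3.7; y=150+yc/3.7
            o=np.arange(-5,5.01,.25)
            v=cv2.remap(g.astype(np.float32),(x+o).astype(np.float32)[None],np.full((1,len(o)),y,np.float32),cv2.INTER_LINEAR)[0]
            wt=np.clip(v-np.median(v)-10,0,None)
            if wt.sum()>0: pts.append((x+(wt*o).sum()/wt.sum(),y))
        out.append(onz(s,pts,27))
    return out
if __name__=="__main__":
    s=snapshot("top"); T=tubes(s)
    for P in T:
        A=np.polyfit(P[:,0],P[:,1],1); print("slope",A.round(3),"y at x=575",np.polyval(A,575).round(1),"res",np.std(P[:,1]-np.polyval(A,P[:,0])).round(2))
    for i,(u,v) in enumerate([(393,180),(442,178),(493,170),(543,163),(594,157),(643,140)]): print(onz(s,[(60+u/3.7,150+v/3.7)],30).round(1))
    for i,(u,v) in enumerate([(407,365),(460,350),(512,345),(564,338),(615,332),(672,335)]): print(onz(s,[(60+u/3.7,150+v/3.7)],30).round(1))
    ch=np.array([(385,150),(618,120),(405,355),(655,338)])/3.7+[60,150]
    print(onz(s,ch,93).round(1))
E
python3 car.py
```

```text
slope [1.32000e-01 1.51811e+02] y at x=575 227.9 res 0.22
slope [  0.125 110.519] y at x=575 182.4 res 0.27
slope [ 0.123 66.404] y at x=575 137.1 res 0.32
slope [ 0.123 21.956] y at x=575 92.8 res 0.29
slope [  0.207 -71.749] y at x=575 47.2 res 2.83
slope [  0.034 -18.495] y at x=575 1.3 res 2.68
[[643.5 231.7  30. ]]
[[644.2 188.1  30. ]]
[[650.2 142.9  30. ]]
[[655.4  98.7  30. ]]
[[659.7  53.7  30. ]]
[[674.1  10.4  30. ]]
[[479.6 215.8  30. ]]
[[491.7 169.9  30. ]]
[[495.  124.8  30. ]]
[[500.1  79.8  30. ]]
[[504.2  35.7  30. ]]
[[500.5 -13.4  30. ]]
[[655.2 223.1  93. ]
 [676.1  25.8  93. ]
 [481.2 202.3  93. ]
 [490.7  -3.9  93. ]]
```

```bash
cat > logs.py <<'E'
from h import *
def logs(s,z=38,box=(255,155,410,310)):
    f=s["frame"]; hsv=cv2.cvtColor(f,cv2.COLOR_BGR2HSV)
    m=((hsv[...,0]<20)&(hsv[...,1]>80)&(hsv[...,2]>40)).astype(np.uint8)
    b=np.zeros_like(m);x0,y0,x1,y1=box;b[y0:y1,x0:x1]=1;m*=b
    m=cv2.morphologyEx(m,cv2.MORPH_CLOSE,np.ones((5,5),np.uint8)); m=cv2.morphologyEx(m,cv2.MORPH_OPEN,np.ones((3,3),np.uint8))
    out=[]
    for c in cv2.findContours(m,cv2.RETR_EXTERNAL,cv2.CHAIN_APPROX_NONE)[0]:
        a=cv2.contourArea(c)
        if a<250: continue
        c=cv2.convexHull(c)
        # outline lies near the mid-height plane of the cylinder
        W=onz(s,c.reshape(-1,2),z)[:,:2].astype(np.float32)
        (cx,cy),(w,h),ang=cv2.minAreaRect(W); bp=cv2.boxPoints(((cx,cy),(w,h),ang))
        e=max((bp[1]-bp[0],bp[2]-bp[1]),key=np.linalg.norm); th=np.degrees(np.arctan2(e[1],e[0])); th=(th+90)%180-90
        out.append((cx,cy,th,max(w,h),min(w,h),a))
    return out
if __name__=="__main__":
    s=snapshot("top")
    for l in logs(s): print(np.round(l,1))
E
python3 logs.py
```

```text
[ 410.7 -347.8  -31.7  129.4   62.1  687. ]
[ 500.1 -173.1  -25.2  128.3   60.   673. ]
[ 571.3 -433.8  -22.3  135.5   62.7  682. ]
[ 615.4 -349.3  -30.4  135.1   61.3  662. ]
```

```bash
cat > plan.py <<'E'
import sys
from h import *
x,y,z,h=map(float,sys.argv[1:5])
g,M=st(); p=g["position"]
cur=np.degrees(np.arctan2(M[1,2],M[0,2])); d=(h-cur+180)%360-180
# full remaining rotation incl. tilt correction, in tool axes
hr=np.radians(h); T=np.array([[np.sin(hr),0,np.cos(hr)],[-np.cos(hr),0,np.sin(hr)],[0,-1,0]])
rv=R.from_matrix(M.T@T).as_rotvec()
t=T.T@(np.array([x,y,z])-p)
print("t",g["time"].round(2),"pos",p.round(1),"head",cur.round(2),"| turn rv",rv.round(3),"rows",np.ceil(abs(d)/10.5),"| travel after turn (m)",(t/1000).round(4),"| F",g["contact_force"].round(1),"w",(g["grip_width"]*88).round(1),"q",g["joint_positions"].round(2))
E
python3 plan.py 571 -434 200 -22.3
```

```text
Traceback (most recent call last):
  File "plan.py", line 10, in <module>
    print("t",g["time"].round(2),"pos",p.round(1),"head",cur.round(2),"| turn rv",rv.round(3),"rows",np.ceil(abs(d)/10.5),"| travel after turn (m)",(t/1000).round(4),"| F",g["contact_force"].round(1),"w",(g["grip_width"]*88).round(1),"q",g["joint_positions"].round(2))
              ^^^^^^^^^^^^^^^
AttributeError: 'float' object has no attribute 'round'
```

```bash
sed -i 's/g\["time"\].round(2)/round(float(g["time"]),2)/; s/(g\["grip_width"\]\*88).round(1)/round(float(g["grip_width"])*88,1)/' plan.py; python3 plan.py 571 -434 200 -24
```

```text
t 0.5 pos [ 219.1 -558.6  222.6] head 21.42 | turn rv [ 0.     0.793 -0.   ] rows 5.0 | travel after turn (m) [-0.2569  0.0226  0.2708] | F [0.6 0.2 0.2] w 87.8 q [-1.25  0.09  1.23  0.    1.82 -0.06]
```

```bash
python3 -m pendant '{"fingers":[-0.9,-0.9,-0.9,-0.9,-0.9],"travel":[[0,0,0],[0,0,0],[0,0,0],[0,0,0],[0,0,0]],"angular":[[0,0.16,0],[0,0.16,0],[0,0.16,0],[0,0.16,0],[0,0.153,0]]}' 40; python3 -m pendant '{"fingers":[-0.9,-0.9,-0.9,-0.9,-0.9,-0.9,-0.9,-0.9,-0.9],"travel":[[-0.0321,0.0028,0.034],[-0.0321,0.0028,0.034],[-0.0321,0.0028,0.034],[-0.0321,0.0028,0.034],[-0.0321,0.0028,0.034],[-0.0321,0.0028,0.034],[-0.0321,0.0028,0.034],[-0.0321,0.0028,0.034],[0,0,0]],"angular":[[0,0,0],[0,0,0],[0,0,0],[0,0,0],[0,0,0],[0,0,0],[0,0,0],[0,0,0],[0,0,0]]}'; python3 plan.py 571 -434 200 -24;  python3 - <<'E'
from h import *
import cv2
w=snapshot("wrist");cv2.imwrite("pics/w1.png",w["frame"])
from logs import logs
for l in logs(snapshot("top")): print(np.round(l,1))
E
```

```text
time: 1.12
position: [219.1, -558.6, 222.7]
orientation: [0.384, -0.594, 0.594, -0.383]
contact_force: [-0.3, 0.8, 0.0]
grip_width: 0.953
time: 2.25
position: [574.7, -432.5, 198.2]
orientation: [-0.386, 0.593, -0.591, 0.386]
contact_force: [-0.9, 0.6, -0.8]
grip_width: 0.95
t 2.25 pos [ 574.7 -432.5  198.2] head -23.77 | turn rv [ 0.002  0.004 -0.001] rows 1.0 | travel after turn (m) [ 0.0029 -0.0018 -0.0027] | F [-0.9  0.6 -0.8] w 83.6 q [-0.69  0.43  0.88  0.    1.84  1.29]
[ 500.2 -173.   -25.2  128.2   60.3  660. ]
[ 615.6 -352.8  -31.3  129.2   66.   645. ]
```

View pics/w1.png

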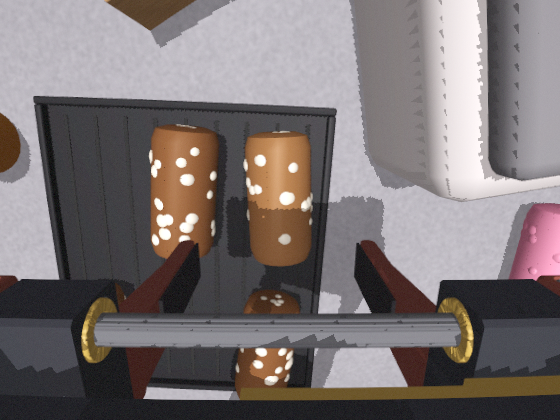

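```bash
cat > wl.py <<'E'
from h import *
from logs import logs
import sys
z=float(sys.argv[1]) if len(sys.argv)>1 else 38
w=snapshot("wrist")
g,M=st();p=g["position"];print("tcp proj at z38",proj(w,[[p[0],p[1],38]]).round(0),p.round(1))
f=w["frame"].copy()
for l in logs(w,z,(50,90,340,330)):
    if l[5]>2000: print(np.round(l,1))
E
python3 wl.py
```

```text
tcp proj at z38 [[277. 192.]] [ 571.4 -435.2  200.3]
[ 564.1 -430.5  -22.1  141.1   64.5 7663. ]
[ 570.5 -299.5  -47.7  263.1   93.9 9363.5]
```

```bash
python3 -m pendant '{"fingers":[-0.9,-0.9,-0.9,-0.9,-0.9,-0.9,-0.9],"travel":[[0,0.04,0],[0,0.04,0],[0,0.04,0],[0,0.03,0],[0,0.015,0],[0,0.008,0],[0,0,0]],"angular":[[0,0,0],[0,0,0],[0,0,0],[0,0,0],[0,0,0],[0,0,0],[0,0,0]]}' 30; python3 -m pendant '{"fingers":[1,1,1,1,1,1],"travel":[[0,0,0],[0,0,0],[0,0,0],[0,0,0],[0,0,0],[0,0,0]],"angular":[[0,0,0],[0,0,0],[0,0,0],[0,0,0],[0,0,0],[0,0,0]]}' 30; python3 plan.py 571 -434 200 -24
```

```text
time: 3.28
position: [572.0, -435.2, 28.1]
orientation: [0.385, -0.593, 0.594, -0.385]
contact_force: [0.0, 0.3, -0.0]
grip_width: 0.949
time: 4.03
position: [572.7, -434.8, 28.5]
orientation: [0.385, -0.592, 0.594, -0.385]
contact_force: [0.8, 1.1, 6.7]
grip_width: 0.723
t 4.03 pos [ 572.7 -434.8   28.5] head -24.01 | turn rv [-0.002 -0.     0.   ] rows 1.0 | travel after turn (m) [-1.000e-04 -1.715e-01 -1.900e-03] | F [0.8 1.1 6.7] w 63.6 q [-0.7   0.45  1.15  0.    1.54  1.29]
```

```bash
python3 -m pendant '{"fingers":[1,1,1,1,1,1,1,1],"travel":[[0,-0.02,0],[0,-0.05,0],[0,-0.06,0],[0,-0.06,0],[0,0,0],[0,0,0],[0,0,0],[0,0,0]],"angular":[[0,0,0],[0,0,0],[0,0,0],[0,0,0],[0,-0.18,0],[0,-0.18,0],[0,-0.18,0],[0,0,0]]}'; python3 plan.py 530 110 225 7.06
```

```text
time: 5.03
position: [571.7, -434.7, 216.9]
orientation: [0.529, -0.47, 0.469, -0.529]
contact_force: [-0.6, 0.5, -4.2]
grip_width: 0.721
t 5.03 pos [ 571.7 -434.7  216.9] head 6.81 | turn rv [ 0.001 -0.004 -0.001] rows 1.0 | travel after turn (m) [-0.5457 -0.0081  0.0256] | F [-0.6  0.5 -4.2] w 63.5 q [-0.7   0.43  0.84 -0.    1.87  0.75]
```

```bash
python3 -m pendant '{"fingers":[1,1,1,1,1,1,1,1,1,1],"travel":[[-0.055,-0.001,0.0026],[-0.055,-0.001,0.0026],[-0.055,-0.001,0.0026],[-0.055,-0.001,0.0026],[-0.055,-0.001,0.0026],[-0.055,-0.001,0.0026],[-0.055,-0.001,0.0026],[-0.055,-0.001,0.0026],[-0.055,-0.001,0.0026],[-0.05,0,0.0026]],"angular":[[0,0,0],[0,0,0],[0,0,0],[0,0,0],[0,0,0],[0,0,0],[0,0,0],[0,0,0],[0,0,0],[0,0,0]]}'; python3 plan.py 530 110 225 7.06;  python3 - <<'E'
from h import *
import cv2
w=snapshot("wrist");cv2.imwrite("pics/w2.png",w["frame"])
s=snapshot("top");cv2.imwrite("pics/t2.png",s["frame"])
from logs import logs
for l in logs(s): print(np.round(l,1))
E
```

```text
time: 6.28
position: [531.6, 111.2, 226.7]
orientation: [-0.528, 0.47, -0.47, 0.528]
contact_force: [-0.0, -0.3, -4.2]
grip_width: 0.729
t 6.28 pos [531.6 111.2 226.7] head 6.67 | turn rv [-0.    -0.007  0.   ] rows 1.0 | travel after turn (m) [ 0.001   0.0017 -0.0017] | F [-0.  -0.3 -4.2] w 64.1 q [ 0.14 -0.06  1.38 -0.    1.83  1.6 ]
[ 411.1 -348.   -31.7  129.4   62.1  680.5]
[ 499.9 -173.3  -25.4  127.9   59.5  674.5]
[ 615.2 -348.8  -31.1  133.8   60.9  644. ]
```

View pics/w2.png

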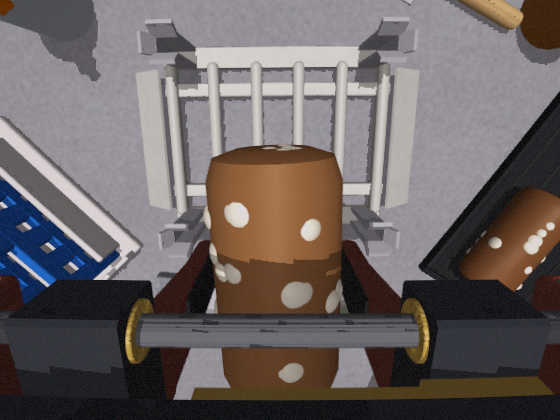

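View pics/t2.png

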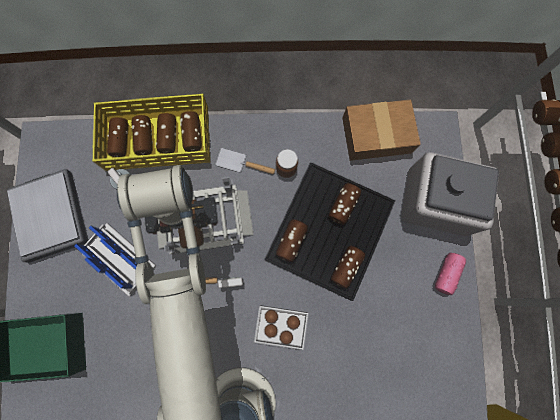

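```bash
python3 - <<'E'
from h import *
w=snapshot("wrist");f=w["frame"]
g,M=st();p=g["position"]
for z in (p[2]+11,p[2]+25,p[2]+35):
    q=onz(w,[(275,147)],z)[0]; print(z.round(0),((q-p)@M).round(1))
K,D,Rm,t=cam(w);print("cam",(-Rm.T@t-p)@M)
crop(f,120,0,430,265,2.5,"w2c.png")
np.save("w2.npy",w,allow_pickle=True)
E
```

```text
237.0 [ -2.3 -11.   60.5]
251.0 [ -2.2 -25.   61.8]
261.0 [ -2.1 -35.   62.7]
cam [  -0.98297464 -162.78048093   74.33290172]
```

View pics/w2c.png

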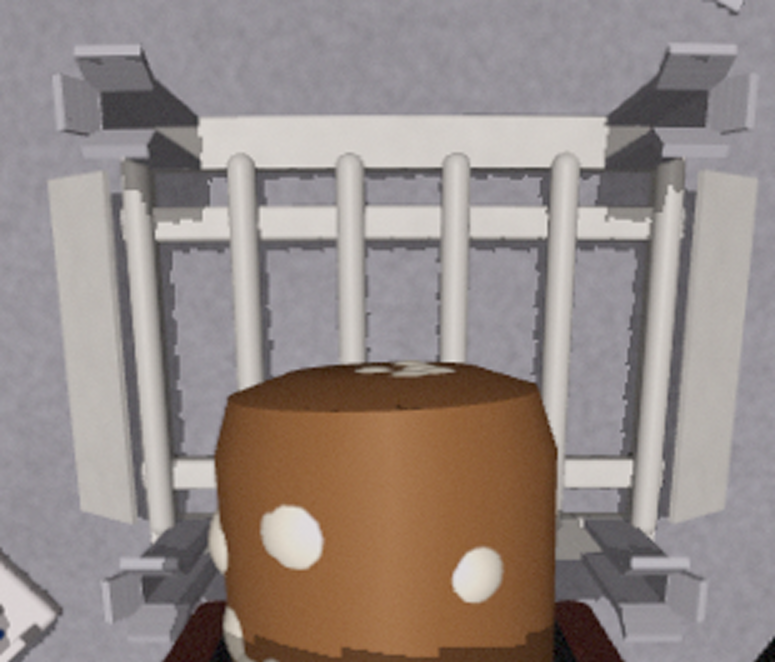

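```bash
python3 - <<'E'
from h import *
w=np.load("w2.npy",allow_pickle=True).item()
c=np.array([(110,48),(703,48),(117,150),(693,150),(150,564),(660,564),(160,635),(645,635),(56,105),(754,103),(106,603),(704,603)],float)/2.5+[120,0]
P=onz(w,c,93)[:,:2]; print(P.round(1))
th=np.radians(7.06); ex=np.array([np.cos(th),np.sin(th)]);ey=np.array([-ex[1],ex[0]])
print(np.c_[P@ex,P@ey].round(1))
far=[np.degrees(np.arctan2(-(P[b]-P[a])[0],(P[b]-P[a])[1])) for a,b in ((1,0),(3,2),(5,4),(7,6))];print("yaw from lips",np.round(far,2))
# tubes tops (z=30): far tip & col
t=np.array([(241,160),(350,160),(456,160),(565,160)],float)/2.5+[120,0]; print(onz(w,t,28).round(1))
t=np.array([(251,350),(354,350),(453,350),(556,350)],float)/2.5+[120,0]; print(onz(w,t,30).round(1))
E
```

```text
[[670.1 223.3]
 [693.8  31. ]
 [639.  219.6]
 [662.7  27.8]
 [493.7 201.6]
 [517.7   8.8]
 [464.8 196.5]
 [488.2   8.4]
 [650.8 240.6]
 [679.8  10.6]
 [475.6 218. ]
 [504.2 -11.6]]
[[692.5 139.3]
 [692.4 -54.5]
 [661.2 139.4]
 [661.1 -53.8]
 [514.7 139.4]
 [514.8 -54.9]
 [485.4 137.9]
 [485.6 -51.6]
 [675.5 158.8]
 [676.  -73. ]
 [498.8 157.9]
 [498.9 -73.5]]
yaw from lips [7.03 7.04 7.09 7.1 ]
[[648.4 190.2  28. ]
 [653.7 145.9  28. ]
 [659.  102.9  28. ]
 [664.6  58.7  28. ]]
[[572.6 179.6  30. ]
 [577.9 135.7  30. ]
 [583.1  93.5  30. ]
 [588.7  49.7  30. ]]
```

```bash
python3 plan.py 571.2 203.3 120 7.06
```

```text
t 6.42 pos [531.6 111.5 226.3] head 6.94 | turn rv [ 0.    -0.002  0.   ] rows 1.0 | travel after turn (m) [-0.0863  0.1063  0.0506] | F [-0.1  0.2 -3.5] w 63.6 q [ 0.14 -0.06  1.38 -0.    1.83  1.59]
```

```bash
python3 -m pendant '{"fingers":[1,1,1,1,1,1],"travel":[[-0.043,0,0.025],[-0.0433,0.01,0.0256],[0,0.05,0],[0,0.046,0],[0,0,0],[0,0,0]],"angular":[[0,-0.002,0],[0,0,0],[0,0,0],[0,0,0],[0,0,0],[0,0,0]]}'; python3 plan.py 571.2 203.3 47 7.06
```

```text
time: 7.18
position: [573.0, 200.5, 122.6]
orientation: [-0.528, 0.468, -0.47, 0.53]
contact_force: [0.3, 0.1, -3.0]
grip_width: 0.726
t 7.17 pos [573.  200.5 122.6] head 6.9 | turn rv [-0.003 -0.003 -0.   ] rows 1.0 | travel after turn (m) [-0.003   0.0756 -0.0014] | F [ 0.3  0.1 -3. ] w 63.9 q [ 0.28  0.11  1.39 -0.    1.64  1.73]
```

```bash
python3 -m pendant '{"fingers":[1,1,1,1,1],"travel":[[-0.002,0.03,-0.001],[0,0.02,0],[0,0.01,0],[0,0,0],[0,0,0]],"angular":[[0,-0.002,0],[0,0,0],[0,0,0],[0,0,0],[0,0,0]]}'; python3 plan.py 571.2 203.3 46 7.06
```

```text
time: 7.8
position: [571.3, 203.3, 61.5]
orientation: [-0.53, 0.468, -0.468, 0.531]
contact_force: [0.2, 0.1, -3.9]
grip_width: 0.727
t 7.8 pos [571.3 203.3  61.5] head 7.15 | turn rv [-0.002  0.002 -0.   ] rows 1.0 | travel after turn (m) [-0.0001  0.0155 -0.0001] | F [ 0.2  0.1 -3.9] w 64.0 q [0.29 0.13 1.47 0.   1.54 1.73]
```

```bash
python3 -m pendant '{"fingers":[1,1,1,1],"travel":[[0,0.008,0],[0,0.004,0],[0,0.003,0],[0,0,0]],"angular":[[0,0,0],[0,0,0],[0,0,0],[0,0,0]]}'; python3 plan.py 571.2 203.3 46 7.06
```

```text
time: 8.3
position: [570.9, 203.4, 46.2]
orientation: [-0.53, 0.468, -0.468, 0.531]
contact_force: [-2.3, 0.7, 2.7]
grip_width: 0.724
t 8.3 pos [570.9 203.4  46.2] head 7.16 | turn rv [-0.001  0.002 -0.001] rows 1.0 | travel after turn (m) [0.0002 0.0002 0.0003] | F [-2.3  0.7  2.7] w 63.7 q [0.29 0.14 1.49 0.   1.51 1.73]
```

Contact with the cradle felt. Release (partial opening 72 mm), then rise.

```bash
python3 -m pendant '{"fingers":[-0.64,-0.64,-0.64,-0.64],"travel":[[0,0,0],[0,0,0],[0,0,0],[0,0,0]],"angular":[[0,0,0],[0,0,0],[0,0,0],[0,0,0]]}'; python3 -m pendant '{"fingers":[-0.64,-0.64,-0.64,-0.64,-0.64,-0.64],"travel":[[0,-0.015,0],[0,-0.03,0],[0,-0.06,0],[0,-0.06,0],[0,0,0],[0,0,0]],"angular":[[0,0,0],[0,0,0],[0,0,0],[0,0,0],[0,0,0],[0,0,0]]}';  python3 - <<'E'
from h import *
w=snapshot("wrist");cv2.imwrite("pics/w3.png",w["frame"])
from logs import logs
for l in logs(snapshot("top")): print(np.round(l,1))
E
python3 plan.py 615 -349.5 200 -30.5
```

```text
time: 8.8
position: [570.7, 203.0, 45.2]
orientation: [0.53, -0.468, 0.468, -0.53]
contact_force: [0.1, 0.1, -0.3]
grip_width: 0.824
time: 9.55
position: [570.8, 203.1, 210.9]
orientation: [-0.53, 0.468, -0.468, 0.531]
contact_force: [-0.7, 0.1, -1.1]
grip_width: 0.821
[ 411.5 -348.4  -31.7  129.1   61.8  683. ]
[ 500.3 -172.6  -25.9  128.4   59.9  673.5]
[ 616.7 -350.   -30.4  132.2   61.3  642.5]
t 9.65 pos [570.1 202.9 208.5] head 7.15 | turn rv [0.003 0.657 0.001] rows 4.0 | travel after turn (m) [0.4532 0.0085 0.3191] | F [ 0.1 -0.2  0. ] w 72.3 q [0.29 0.11 1.24 0.   1.8  1.73]
```

View pics/w3.png

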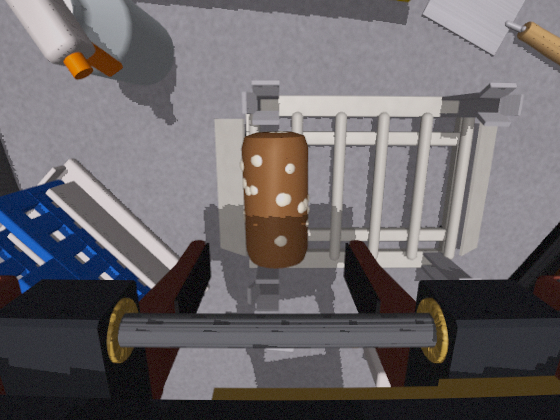

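```bash
python3 -m pendant '{"fingers":[-0.9,-0.9,-0.9,-0.9],"travel":[[0,0,0],[0,0,0],[0,0,0],[0,0,0]],"angular":[[0.001,0.165,0],[0,0.165,0],[0,0.165,0],[0,0.162,0]]}'; python3 -m pendant '{"fingers":[-0.9,-0.9,-0.9,-0.9,-0.9,-0.9,-0.9,-0.9,-0.9,-0.9],"travel":[[0.045,0.001,0.032],[0.045,0.001,0.032],[0.045,0.001,0.032],[0.045,0.001,0.032],[0.045,0.001,0.032],[0.045,0.001,0.032],[0.045,0.001,0.032],[0.045,0.001,0.032],[0.045,0.001,0.032],[0.0452,0,0.031]],"angular":[[0,0,0],[0,0,0],[0,0,0],[0,0,0],[0,0,0],[0,0,0],[0,0,0],[0,0,0],[0,0,0],[0,0,0]]}'; python3 plan.py 615 -349.5 200 -30.5;  python3 - <<'E'
from h import *
w=snapshot("wrist");cv2.imwrite("pics/w4.png",w["frame"])
g,M=st();p=g["position"];print(proj(w,[[p[0],p[1],38]]).round(0))
E
python3 plan.py 615 -349.5 27 -30.5
```

```text
time: 10.15
position: [570.0, 202.9, 208.0]
orientation: [-0.35, 0.615, -0.615, 0.348]
contact_force: [-0.6, 0.4, -0.8]
grip_width: 0.953
time: 11.4
position: [616.5, -348.1, 198.7]
orientation: [-0.351, 0.615, -0.613, 0.351]
contact_force: [0.7, 0.2, -0.1]
grip_width: 0.952
t 11.4 pos [ 616.5 -348.1  198.7] head -30.5 | turn rv [ 0.003  0.    -0.001] rows 1.0 | travel after turn (m) [ 0.0019 -0.0013 -0.0006] | F [ 0.7  0.2 -0.1] w 83.7 q [-0.56  0.39  0.92  0.    1.83  1.54]
[[283. 190.]]
t 11.45 pos [ 614.9 -355.   196.5] head -30.84 | turn rv [ 0.004 -0.006  0.003] rows 1.0 | travel after turn (m) [-0.0048  0.1695 -0.0027] | F [-3.7 -0.6 -0.9] w 83.0 q [-0.57  0.4   0.92 -0.    1.83  1.54]
```

View pics/w4.png

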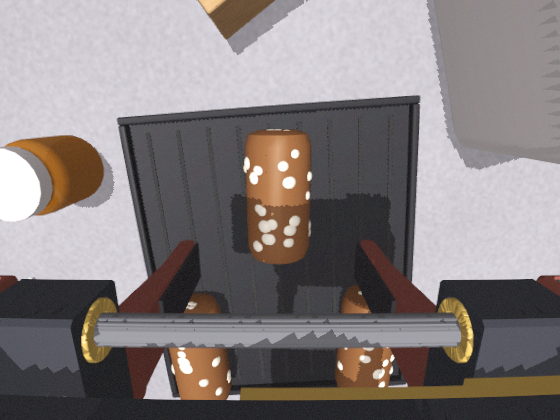

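```bash
python3 -m pendant '{"fingers":[-0.9,-0.9,-0.9,-0.9,-0.9,-0.9,-0.9,-0.9],"travel":[[0,0,0],[0,0.04,0],[0,0.04,0],[0,0.04,0],[0,0.03,0],[0,0.013,0],[0,0.008,0],[0,0,0]],"angular":[[0,0,0],[0,0,0],[0,0,0],[0,0,0],[0,0,0],[0,0,0],[0,0,0],[0,0,0]]}' 30; python3 -m pendant '{"fingers":[1,1,1,1,1,1],"travel":[[0,0,0],[0,0,0],[0,0,0],[0,0,0],[0,0,0],[0,0,0]],"angular":[[0,0,0],[0,0,0],[0,0,0],[0,0,0],[0,0,0],[0,0,0]]}' 30; python3 plan.py 615 -349.5 210 -30.5
```

```text
time: 12.45
position: [617.7, -346.4, 30.9]
orientation: [0.351, -0.613, 0.614, -0.352]
contact_force: [0.6, 0.0, -1.1]
grip_width: 0.95
time: 13.2
position: [617.7, -347.3, 31.5]
orientation: [0.35, -0.613, 0.615, -0.351]
contact_force: [-0.5, -0.9, 5.5]
grip_width: 0.727
t 13.2 pos [ 617.7 -347.3   31.5] head -30.5 | turn rv [-0.003 -0.    -0.   ] rows 1.0 | travel after turn (m) [ 0.0033 -0.1785 -0.0012] | F [-0.5 -0.9  5.5] w 63.9 q [-0.56  0.42  1.19  0.    1.53  1.54]
```

```bash
python3 -m pendant '{"fingers":[1,1,1,1,1,1,1,1,1],"travel":[[0,-0.02,0],[0,-0.05,0],[0,-0.06,0],[0,-0.06,0],[0,0,0],[0,0,0],[0,0,0],[0,0,0],[0,0,0]],"angular":[[0,0,0],[0,0,0],[0,0,0],[0,0,0],[0,-0.164,0],[0,-0.164,0],[0,-0.164,0],[0,-0.164,0],[0,0,0]]}'; python3 plan.py 535 110 225 7.06
```

```text
time: 14.32
position: [616.9, -346.2, 219.6]
orientation: [-0.529, 0.469, -0.468, 0.53]
contact_force: [0.7, 0.4, -4.9]
grip_width: 0.727
t 14.32 pos [ 616.9 -346.2  219.6] head 7.03 | turn rv [ 0.    -0.001 -0.001] rows 1.0 | travel after turn (m) [-0.4628 -0.0054 -0.0252] | F [ 0.7  0.4 -4.9] w 64.0 q [-0.56  0.4   0.88  0.    1.86  0.89]
```

```bash
python3 -m pendant '{"fingers":[1,1,1,1,1,1,1,1,1,1],"travel":[[-0.052,-0.001,-0.003],[-0.052,-0.001,-0.003],[-0.052,-0.001,-0.003],[-0.052,-0.001,-0.003],[-0.052,-0.001,-0.003],[-0.052,0,-0.003],[-0.052,0,-0.003],[-0.052,0,-0.003],[-0.046,0,0],[0,0,0]],"angular":[[0,0,0],[0,0,0],[0,0,0],[0,0,0],[0,0,0],[0,0,0],[0,0,0],[0,0,0],[0,0,0],[0,0,0]]}'; cat > fe.py <<'E'
# look at the carried log's far end: offset of log centre along tool z
from h import *
import sys
w=snapshot("wrist");f=w["frame"];cv2.imwrite("pics/%s.png"%sys.argv[1],f)
g,M=st();p=g["position"]
hsv=cv2.cvtColor(f,cv2.COLOR_BGR2HSV);m=((hsv[...,0]<20)&(hsv[...,1]>80)&(hsv[...,2]>40))
rows=[np.where(m[100:,c])[0].min()+100 for c in range(262,291,2)]
r=np.median(rows);q=onz(w,[(276,r)],p[2]+8)[0];print("row",r,"end at",((q-p)@M).round(1),"centre off",round(((q-p)@M)[2]-65,1))
E
python3 fe.py w5; python3 plan.py 578.7 114.6 120 7.06
```

```text
time: 15.58
position: [535.3, 112.0, 225.3]
orientation: [-0.53, 0.468, -0.468, 0.531]
contact_force: [-0.1, -2.0, -4.4]
grip_width: 0.72
row 144.0 end at [-1.3 -8.  61.5] centre off -3.5
t 15.62 pos [535.7 110.1 225.2] head 7.09 | turn rv [-0.001  0.001  0.   ] rows 1.0 | travel after turn (m) [0.0008 0.1052 0.0432] | F [-0.2  0.5 -5.4] w 63.3 q [ 0.14 -0.05  1.37 -0.    1.82  1.59]
```

View pics/w5.png

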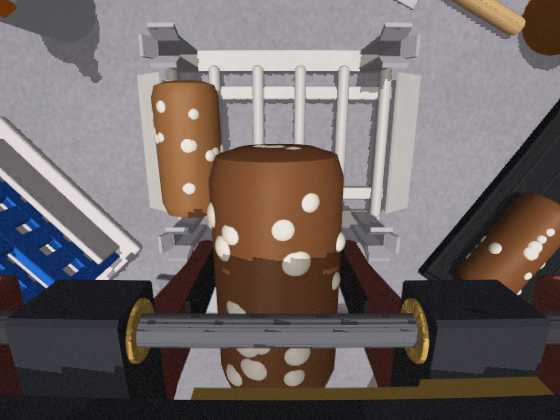

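```bash
python3 -m pendant '{"fingers":[1,1,1,1,1,1],"travel":[[0.0008,0,0.023],[0,0.01,0.0236],[0,0.05,0],[0,0.046,0],[0,0,0],[0,0,0]],"angular":[[0,0,0],[0,0,0],[0,0,0],[0,0,0],[0,0,0],[0,0,0]]}'; python3 plan.py 582.2 115 60 7.06; python3 - <<'E'
from h import *
f=cv2.imread("pics/w5.png")
s=np.load("w2.npy",allow_pickle=True).item()
# near-identical pose to w2: shift by tcp difference
th=np.radians(7.06); ex=np.array([np.cos(th),np.sin(th)]);ey=np.array([-ex[1],ex[0]])
d=np.array([535.5-531.6,110.3-111.3])
for uv,z in (((187,81),60),((187,216),60),((187,216),75),((154,150),60),((221,150),60)):
    q=onz(s,[uv],z)[0][:2]+d-[578.7,114.6]; print(uv,z,(q@ex).round(1),(q@ey).round(1))
E
```

```text
time: 16.38
position: [583.6, 113.1, 121.5]
orientation: [-0.529, 0.468, -0.469, 0.53]
contact_force: [0.1, 0.1, -2.6]
grip_width: 0.724
t 16.38 pos [583.6 113.1 121.5] head 6.98 | turn rv [-0.003 -0.001  0.   ] rows 1.0 | travel after turn (m) [-0.0021  0.0615 -0.0012] | F [ 0.1  0.1 -2.6] w 63.7 q [ 0.13  0.08  1.42 -0.    1.64  1.58]
(187, 81) 60 62.9 88.0
(187, 216) 60 -70.5 97.5
(187, 216) 75 -65.9 93.1
(154, 150) 60 -1.7 125.6
(221, 150) 60 -2.0 58.5
```

```bash
python3 -m pendant '{"fingers":[1,1,1,1,1,1],"travel":[[-0.0015,0.03,-0.001],[0,0.02,0],[0,0.01,0],[0,0.004,0],[0,0,0],[0,0,0]],"angular":[[0,-0.001,0],[0,0,0],[0,0,0],[0,0,0],[0,0,0],[0,0,0]]}'; python3 plan.py 582.2 115 49 7.06
```

```text
time: 17.12
position: [582.1, 115.2, 56.3]
orientation: [-0.53, 0.467, -0.468, 0.531]
contact_force: [0.5, 0.1, -4.3]
grip_width: 0.724
t 17.12 pos [582.1 115.2  56.3] head 7.15 | turn rv [-0.003  0.002  0.   ] rows 1.0 | travel after turn (m) [0.0002 0.0073 0.    ] | F [ 0.5  0.1 -4.3] w 63.7 q [ 0.14  0.1   1.51 -0.    1.52  1.58]
```

```bash
python3 -m pendant '{"fingers":[1,1,1,1],"travel":[[0,0.004,0],[0,0.003,0],[0,0.001,0],[0,0,0]],"angular":[[0,0,0],[0,0,0],[0,0,0],[0,0,0]]}'; python3 plan.py 582.2 115 49 7.06
```

```text
time: 17.62
position: [582.0, 115.5, 49.0]
orientation: [-0.529, 0.467, -0.468, 0.531]
contact_force: [-3.3, 1.4, 6.3]
grip_width: 0.723
t 17.62 pos [582.  115.5  49. ] head 7.16 | turn rv [-0.003  0.002 -0.   ] rows 1.0 | travel after turn (m) [ 0.0005 -0.      0.0001] | F [-3.3  1.4  6.3] w 63.6 q [0.14 0.11 1.52 0.   1.51 1.58]
```

```bash
python3 -m pendant '{"fingers":[-0.64,-0.64,-0.64,-0.64],"travel":[[0,0,0],[0,0,0],[0,0,0],[0,0,0]],"angular":[[0,0,0],[0,0,0],[0,0,0],[0,0,0]]}'; python3 -m pendant '{"fingers":[-0.64,-0.64,-0.64,-0.64,-0.64,-0.64],"travel":[[0,-0.015,0],[0,-0.03,0],[0,-0.06,0],[0,-0.05,0],[0,0,0],[0,0,0]],"angular":[[0,0,0],[0,0,0],[0,0,0],[0,0,0],[0,0,0],[0,0,0]]}';  python3 - <<'E'
from h import *
w=snapshot("wrist");cv2.imwrite("pics/w6.png",w["frame"])
from logs import logs
for l in logs(snapshot("top")): print(np.round(l,1))
E
python3 plan.py 410.5 -347.5 200 -31.5
```

```text
time: 18.12
position: [581.6, 115.1, 47.1]
orientation: [-0.53, 0.468, -0.468, 0.53]
contact_force: [-0.2, -0.4, -0.4]
grip_width: 0.819
time: 18.88
position: [581.5, 115.1, 202.6]
orientation: [-0.53, 0.467, -0.468, 0.531]
contact_force: [-0.0, 0.0, -0.6]
grip_width: 0.819
[ 411.4 -347.9  -32.5  128.8   60.9  680.5]
[ 500.2 -172.8  -25.1  128.4   60.6  672.5]
t 18.98 pos [580.8 115.  200.5] head 7.15 | turn rv [0.002 0.675 0.001] rows 4.0 | travel after turn (m) [0.4834 0.0005 0.0965] | F [-1.  -0.7  0.4] w 72.1 q [ 0.14  0.07  1.29 -0.    1.78  1.58]
```

View pics/w6.png

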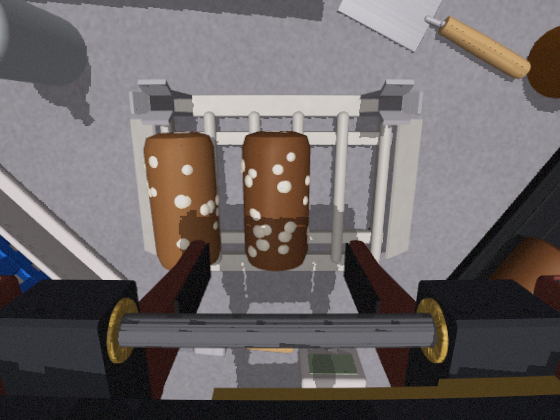

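```bash
python3 plan.py 498 -171.7 200 -25.5
```

```text
t 18.98 pos [580.8 115.  200.5] head 7.15 | turn rv [0.002 0.57  0.001] rows 4.0 | travel after turn (m) [0.2945 0.0005 0.0487] | F [-1.  -0.7  0.4] w 72.1 q [ 0.14  0.07  1.29 -0.    1.78  1.58]
```

```bash
python3 -m pendant '{"fingers":[-0.9,-0.9,-0.9,-0.9,-0.9,-0.9,-0.9,-0.9,-0.9,-0.9],"travel":[[0,0,0],[0,0,0],[0,0,0],[0,0,0],[0.055,0,0.009],[0.055,0,0.009],[0.055,0,0.009],[0.055,0,0.009],[0.055,0,0.009],[0.0195,0,0.0037]],"angular":[[0.002,0.145,0],[0,0.145,0],[0,0.145,0],[0,0.135,0],[0,0,0],[0,0,0],[0,0,0],[0,0,0],[0,0,0],[0,0,0]]}'; python3 -m pendant '{"fingers":[-0.9,-0.9],"travel":[[0,0,0],[0,0,0]],"angular":[[0,0,0],[0,0,0]]}'; python3 - <<'E'
from h import *
w=snapshot("wrist");cv2.imwrite("pics/w7.png",w["frame"])
g,M=st();p=g["position"];print(proj(w,[[p[0],p[1],38]]).round(0))
E
python3 plan.py 498 -171.7 28.5 -25.5
```

```text
time: 20.23
position: [496.9, -174.1, 200.1]
orientation: [-0.376, 0.599, -0.598, 0.376]
contact_force: [0.2, 0.9, -0.4]
grip_width: 0.949
time: 20.48
position: [498.5, -170.7, 201.0]
orientation: [-0.377, 0.598, -0.598, 0.378]
contact_force: [-0.7, 0.4, 0.9]
grip_width: 0.953
[[276. 192.]]
t 20.52 pos [ 498.7 -170.5  201.3] head -25.43 | turn rv [-0.001  0.001 -0.002] rows 1.0 | travel after turn (m) [ 1.400e-03  1.728e-01 -1.000e-04] | F [0.4 0.1 0.6] w 83.5 q [-0.4  -0.11  1.47  0.    1.78  1.62]
```

View pics/w7.png

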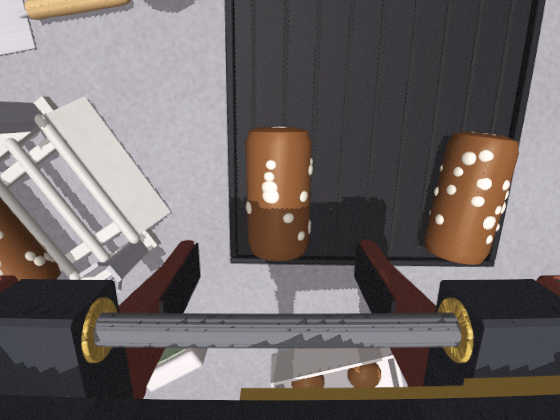

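```bash
python3 -m pendant '{"fingers":[-0.9,-0.9,-0.9,-0.9,-0.9,-0.9,-0.9],"travel":[[0.001,0.04,0],[0,0.04,0],[0,0.04,0],[0,0.03,0],[0,0.015,0],[0,0.007,0],[0,0,0]],"angular":[[0,0,0],[0,0,0],[0,0,0],[0,0,0],[0,0,0],[0,0,0],[0,0,0]]}' 30; python3 -m pendant '{"fingers":[1,1,1,1,1,1],"travel":[[0,0,0],[0,0,0],[0,0,0],[0,0,0],[0,0,0],[0,0,0]],"angular":[[0,0,0],[0,0,0],[0,0,0],[0,0,0],[0,0,0],[0,0,0]]}' 30; python3 plan.py 498 -171.7 210 7.06
```

```text
time: 21.4
position: [499.1, -172.4, 30.6]
orientation: [0.376, -0.597, 0.599, -0.379]
contact_force: [0.9, -0.6, 0.2]
grip_width: 0.954
time: 22.15
position: [499.3, -172.6, 30.9]
orientation: [0.376, -0.597, 0.599, -0.379]
contact_force: [0.3, 0.9, 5.8]
grip_width: 0.724
t 22.15 pos [ 499.3 -172.6   30.9] head -25.51 | turn rv [-0.005 -0.568 -0.001] rows 4.0 | travel after turn (m) [-0.001  -0.1791 -0.0011] | F [0.3 0.9 5.8] w 63.7 q [-0.4  -0.06  1.72  0.    1.47  1.62]
```

```bash
python3 -m pendant '{"fingers":[1,1,1,1,1,1,1,1,1],"travel":[[0,-0.02,0],[0,-0.05,0],[0,-0.06,0],[0,-0.06,0],[0,0,0],[0,0,0],[0,0,0],[0,0,0],[0,0,0]],"angular":[[0,0,0],[0,0,0],[0,0,0],[0,0,0],[0,-0.142,0],[0,-0.142,0],[0,-0.142,0],[0,-0.142,0],[0,0,0]]}';  python3 -m pendant '{"fingers":[1,1,1,1,1,1],"travel":[[-0.05,0,0.018],[-0.05,0,0.018],[-0.05,0,0.018],[-0.054,0,0.018],[0,0,0],[0,0,0]],"angular":[[0,0,0],[0,0,0],[0,0,0],[0,0,0],[0,0,0],[0,0,0]]}'; python3 fe.py w8; python3 plan.py 589.7 26.3 120 7.06
```

```text
time: 23.28
position: [497.6, -172.6, 219.7]
orientation: [-0.529, 0.468, -0.469, 0.53]
contact_force: [0.0, 1.2, -4.1]
grip_width: 0.719
time: 24.02
position: [544.3, 38.5, 219.9]
orientation: [-0.529, 0.468, -0.469, 0.53]
contact_force: [0.4, -0.3, -3.5]
grip_width: 0.721
row 144.0 end at [-0.  -7.9 61.8] centre off -3.2
t 24.07 pos [544.3  37.9 220. ] head 6.91 | turn rv [-0.002 -0.003  0.001] rows 1.0 | travel after turn (m) [0.0171 0.1    0.0436] | F [ 0.3 -0.3 -4.2] w 63.8 q [ 0.01 -0.06  1.39 -0.    1.81  1.46]
```

View pics/w8.png

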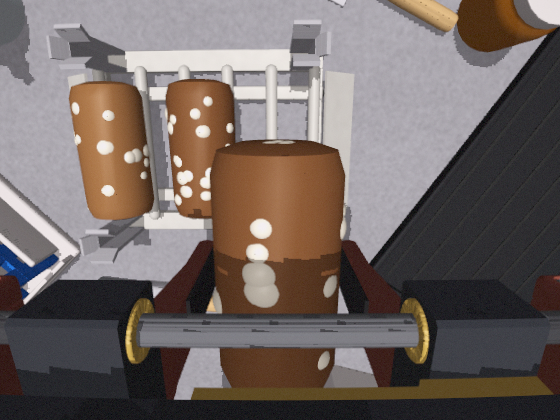

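```bash
cat > pl.py <<'E'
from h import *
from logs import logs
s=snapshot("top");cv2.imwrite("pics/tp.png",s["frame"])
th=np.radians(7.06); ex=np.array([np.cos(th),np.sin(th)]);ey=np.array([-ex[1],ex[0]])
for l in logs(s,55,(150,160,262,262)):
    q=np.array(l[:2])-[578.7,114.6]; print("carrier frame",(q@ex).round(1),(q@ey).round(1),"ang",round(l[2]-7.06,1),np.round(l[3:],1))
E
python3 pl.py; python3 -c "
import cv2;f=cv2.imread('pics/tp.png');cv2.imwrite('pics/tpc.png',cv2.resize(f[150:310,100:280],None,fx=3.5,fy=3.5))"
```

```text
(no output)
```

View pics/tpc.png

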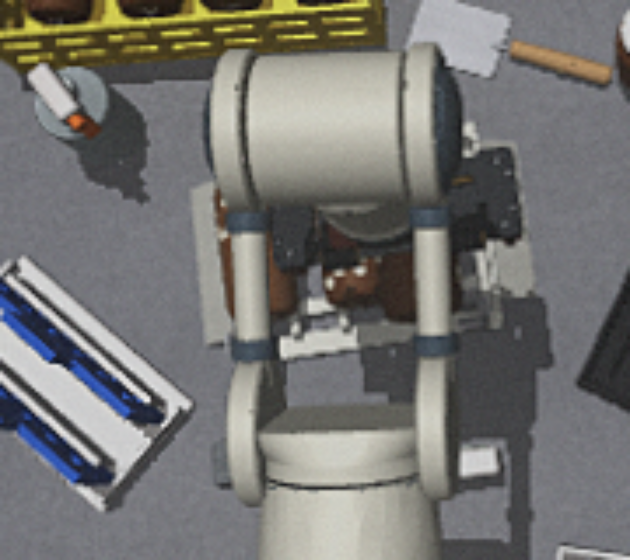

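```bash
python3 -m pendant '{"fingers":[1,1,1,1,1,1],"travel":[[0.0085,0,0.023],[0.0085,0.01,0.0231],[0,0.045,0],[0,0.045,0],[0,0,0],[0,0,0]],"angular":[[-0.001,-0.002,0],[0,0,0],[0,0,0],[0,0,0],[0,0,0],[0,0,0]]}'; python3 plan.py 592.2 26.6 58 7.06
```

```text
time: 24.88
position: [593.3, 26.7, 122.5]
orientation: [-0.529, 0.467, -0.469, 0.531]
contact_force: [0.2, 0.2, -3.5]
grip_width: 0.722
t 24.88 pos [593.3  26.7 122.5] head 7.06 | turn rv [-0.004 -0.     0.001] rows 1.0 | travel after turn (m) [-0.0001  0.0645 -0.0011] | F [ 0.2  0.2 -3.5] w 63.5 q [-0.01  0.07  1.43 -0.    1.64  1.44]
```

```bash
python3 -m pendant '{"fingers":[1,1,1,1,1,1],"travel":[[0,0.03,-0.001],[0,0.02,0],[0,0.01,0],[0,0.006,0],[0,0,0],[0,0,0]],"angular":[[-0.003,0,0],[0,0,0],[0,0,0],[0,0,0],[0,0,0],[0,0,0]]}'; python3 plan.py 592.2 26.6 48.5 7.06
```

```text
time: 25.62
position: [592.1, 27.4, 55.2]
orientation: [0.53, -0.468, 0.468, -0.53]
contact_force: [0.1, -0.4, -3.7]
grip_width: 0.724
t 25.62 pos [592.1  27.4  55.2] head 7.15 | turn rv [-0.     0.002  0.   ] rows 1.0 | travel after turn (m) [ 0.0008  0.0067 -0.    ] | F [ 0.1 -0.4 -3.7] w 63.7 q [-0.01  0.1   1.52 -0.    1.52  1.44]
```

```bash
python3 -m pendant '{"fingers":[1,1,1,1],"travel":[[0,0.004,0],[0,0.003,0],[0,0,0],[0,0,0]],"angular":[[0,0,0],[0,0,0],[0,0,0],[0,0,0]]}'; python3 plan.py 592.2 26.6 49 7.06;  python3 -m pendant '{"fingers":[-0.64,-0.64,-0.64,-0.64],"travel":[[0,0,0],[0,0,0],[0,0,0],[0,0,0]],"angular":[[0,0,0],[0,0,0],[0,0,0],[0,0,0]]}'
```

```text
time: 26.12
position: [591.9, 27.6, 48.0]
orientation: [0.53, -0.468, 0.468, -0.53]
contact_force: [-1.8, 1.3, 3.2]
grip_width: 0.726
t 26.12 pos [591.9  27.6  48. ] head 7.16 | turn rv [0.    0.002 0.   ] rows 1.0 | travel after turn (m) [ 0.0011 -0.001   0.0002] | F [-1.8  1.3  3.2] w 63.9 q [-0.01  0.11  1.52 -0.    1.51  1.44]
time: 26.62
position: [591.6, 27.3, 47.1]
orientation: [0.531, -0.468, 0.468, -0.53]
contact_force: [-0.1, -0.2, -0.3]
grip_width: 0.816
```

```bash
python3 -m pendant '{"fingers":[-0.64,-0.64,-0.64,-0.64,-0.64,-0.64],"travel":[[0,-0.015,0],[0,-0.03,0],[0,-0.06,0],[0,-0.05,0],[0,0,0],[0,0,0]],"angular":[[0,0,0],[0,0,0],[0,0,0],[0,0,0],[0,0,0],[0,0,0]]}';  python3 - <<'E'
from h import *
w=snapshot("wrist");cv2.imwrite("pics/w9.png",w["frame"])
from logs import logs
for l in logs(snapshot("top")): print(np.round(l,1))
E
python3 plan.py 410.5 -347.5 200 -32
```

```text
time: 27.38
position: [591.8, 27.5, 202.5]
orientation: [0.53, -0.468, 0.468, -0.53]
contact_force: [0.7, -0.2, -1.0]
grip_width: 0.822
[ 411.2 -347.9  -31.9  129.2   61.2  679. ]
t 27.48 pos [591.1  27.5 200.5] head 7.15 | turn rv [0.004 0.683 0.001] rows 4.0 | travel after turn (m) [0.4137 0.0005 0.0455] | F [-0.2  0.7 -0.3] w 72.2 q [-0.01  0.07  1.29 -0.    1.78  1.44]
```

View pics/w9.png

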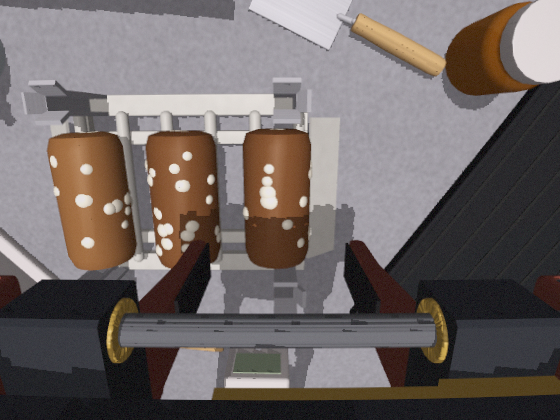

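```bash
python3 -m pendant '{"fingers":[-0.9,-0.9,-0.9,-0.9],"travel":[[0,0,0],[0,0,0],[0,0,0],[0,0,0]],"angular":[[0.003,0.171,0],[0,0.171,0],[0,0.171,0],[0,0.17,0]]}'; python3 -m pendant '{"fingers":[-0.9,-0.9,-0.9,-0.9,-0.9,-0.9,-0.9,-0.9,-0.9,-0.9],"travel":[[0.053,0,0.006],[0.053,0,0.006],[0.053,0,0.006],[0.053,0,0.006],[0.053,0,0.006],[0.053,0,0.006],[0.053,0,0.006],[0.0427,0,0.0035],[0,0,0],[0,0,0]],"angular":[[0,0,0],[0,0,0],[0,0,0],[0,0,0],[0,0,0],[0,0,0],[0,0,0],[0,0,0],[0,0,0],[0,0,0]]}'; python3 pl.py;python3 - <<'E'
from h import *
w=snapshot("wrist");cv2.imwrite("pics/w10.png",w["frame"])
f=cv2.imread("pics/tp.png");crop(f,140,150,290,310,3.7,"tpc2.png")
g,M=st();p=g["position"];print(proj(w,[[p[0],p[1],38]]).round(0))
E
python3 plan.py 410.5 -347.5 29 -32
```

```text
time: 27.98
position: [591.1, 27.5, 200.1]
orientation: [-0.342, 0.62, -0.619, 0.341]
contact_force: [-0.3, -1.1, 0.7]
grip_width: 0.956
time: 29.22
position: [411.2, -346.8, 200.8]
orientation: [-0.342, 0.619, -0.618, 0.343]
contact_force: [0.4, 0.1, 0.7]
grip_width: 0.952
carrier frame 2.0 89.9 ang 0.5 [128.   61.  686.5]
carrier frame 2.4 1.1 ang -2.3 [126.4  59.2 648. ]
carrier frame 3.8 -88.5 ang -0.1 [126.   59.4 651. ]
[[276. 192.]]
t 29.32 pos [ 411.8 -346.4  201.4] head -31.9 | turn rv [-0.001  0.002 -0.002] rows 1.0 | travel after turn (m) [ 0.0016  0.1724 -0.0005] | F [-0.3 -0.3  0.2] w 83.5 q [-0.76 -0.08  1.44  0.    1.78  1.36]
```

View pics/w10.png

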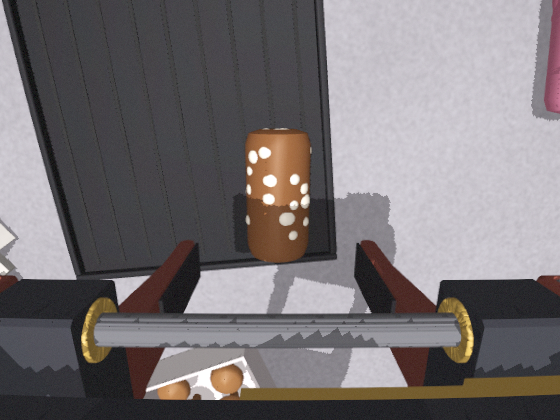

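View pics/tpc2.png

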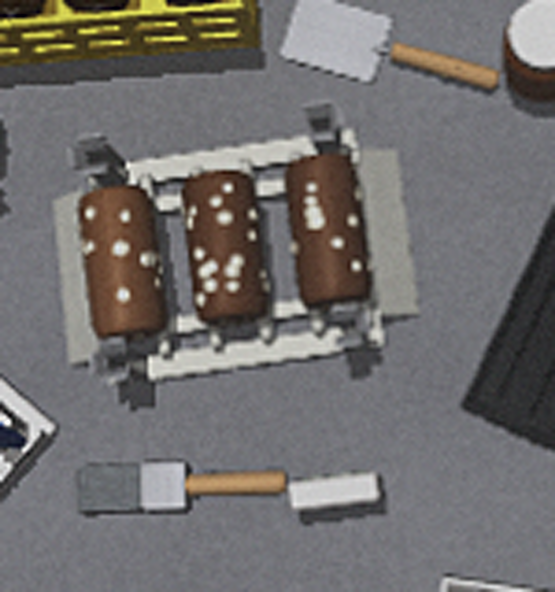

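```bash
python3 -m pendant '{"fingers":[-0.9,-0.9,-0.9,-0.9,-0.9,-0.9,-0.9],"travel":[[0.001,0.04,0],[0,0.04,0],[0,0.04,0],[0,0.03,0],[0,0.015,0],[0,0.006,0],[0,0,0]],"angular":[[0,0,0],[0,0,0],[0,0,0],[0,0,0],[0,0,0],[0,0,0],[0,0,0]]}' 30; python3 -m pendant '{"fingers":[1,1,1,1,1,1],"travel":[[0,0,0],[0,0,0],[0,0,0],[0,0,0],[0,0,0],[0,0,0]],"angular":[[0,0,0],[0,0,0],[0,0,0],[0,0,0],[0,0,0],[0,0,0]]}' 30; python3 plan.py 410 -347 210 7.06
```

```text
time: 30.2
position: [411.6, -348.5, 31.8]
orientation: [0.342, -0.618, 0.619, -0.344]
contact_force: [0.4, -1.1, -0.1]
grip_width: 0.944
time: 30.95
position: [411.5, -348.7, 31.9]
orientation: [0.342, -0.617, 0.619, -0.344]
contact_force: [0.9, 1.1, 5.7]
grip_width: 0.724
t 30.95 pos [ 411.5 -348.7   31.9] head -31.98 | turn rv [-0.004 -0.681  0.   ] rows 4.0 | travel after turn (m) [-0.0019 -0.1781 -0.0013] | F [0.9 1.1 5.7] w 63.7 q [-0.77 -0.03  1.69  0.    1.47  1.36]
```

```bash
python3 -m pendant '{"fingers":[1,1,1,1,1,1,1,1,1],"travel":[[0,-0.02,0],[0,-0.05,0],[0,-0.06,0],[0,-0.06,0],[0,-0.02,0],[0,0,0],[0,0,0],[0,0,0],[0,0,0]],"angular":[[0,0,0],[0,0,0],[0,0,0],[0,0,0],[0,-0.17,0],[0,-0.17,0],[0,-0.17,0],[0,-0.171,0],[0,0,0]]}'; python3 plan.py 540 67 240 7.06
```

```text
time: 32.08
position: [410.3, -348.3, 241.0]
orientation: [-0.529, 0.469, -0.469, 0.53]
contact_force: [-0.5, 0.4, -3.5]
grip_width: 0.721
t 32.08 pos [ 410.3 -348.3  241. ] head 6.94 | turn rv [-0.001 -0.002 -0.   ] rows 1.0 | travel after turn (m) [-0.3962  0.001   0.1797] | F [-0.5  0.4 -3.5] w 63.5 q [-0.77 -0.07  1.36  0.    1.85  0.68]
```

```bash
python3 -m pendant '{"fingers":[1,1,1,1,1,1,1,1,1,1],"travel":[[-0.05,0,0.0225],[-0.05,0,0.0225],[-0.05,0,0.0225],[-0.05,0,0.0225],[-0.05,0,0.0225],[-0.05,0,0.0225],[-0.05,0,0.0225],[-0.046,0,0.0222],[0,0,0],[0,0,0]],"angular":[[0,-0.002,0],[0,0,0],[0,0,0],[0,0,0],[0,0,0],[0,0,0],[0,0,0],[0,0,0],[0,0,0],[0,0,0]]}'; python3 fe.py w11; python3 plan.py 584.2 70.4 170 7.06
```

```text
time: 33.33
position: [539.5, 66.6, 241.0]
orientation: [-0.53, 0.468, -0.469, 0.53]
contact_force: [0.2, -0.2, -2.5]
grip_width: 0.72
row 143.0 end at [ 0.1 -7.9 62.2] centre off -2.8
t 33.38 pos [539.5  66.  241.2] head 7.01 | turn rv [-0.002 -0.001  0.001] rows 1.0 | travel after turn (m) [0.0011 0.0712 0.0449] | F [-0.6 -0.2 -3.1] w 63.6 q [ 0.06 -0.06  1.35 -0.    1.85  1.51]
```

View pics/w11.png

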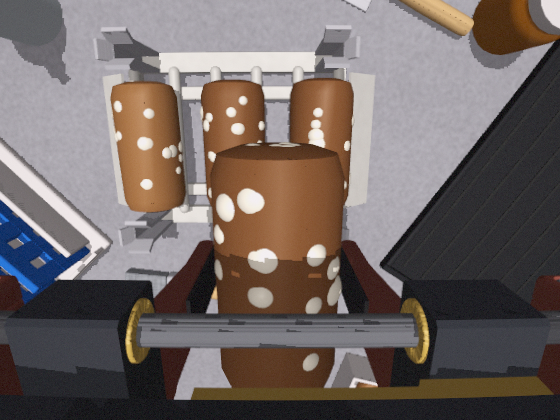

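```bash
python3 -m pendant '{"fingers":[1,1,1,1,1,1],"travel":[[0.001,0,0.023],[0,0.02,0.0235],[0,0.03,0],[0,0.025,0],[0,0,0],[0,0,0]],"angular":[[-0.001,-0.001,0],[0,0,0],[0,0,0],[0,0,0],[0,0,0],[0,0,0]]}'; python3 plan.py 585.7 70.6 110 7.06
```

```text
time: 34.12
position: [586.4, 70.8, 167.8]
orientation: [-0.529, 0.467, -0.469, 0.531]
contact_force: [0.2, 0.1, -2.2]
grip_width: 0.724
t 34.12 pos [586.4  70.8 167.8] head 7.1 | turn rv [-0.003  0.001  0.001] rows 1.0 | travel after turn (m) [ 0.0001  0.0578 -0.0007] | F [ 0.2  0.1 -2.2] w 63.7 q [ 0.06  0.06  1.36 -0.    1.72  1.51]
```

```bash
python3 -m pendant '{"fingers":[1,1,1,1,1,1],"travel":[[0,0.03,0],[0,0.02,0],[0,0.01,0],[0,0.004,0],[0,0,0],[0,0,0]],"angular":[[-0.003,0,0],[0,0,0],[0,0,0],[0,0,0],[0,0,0],[0,0,0]]}'; python3 plan.py 585.7 70.6 95.5 7.06
```

```text
time: 34.88
position: [586.6, 71.7, 103.2]
orientation: [0.531, -0.468, 0.468, -0.53]
contact_force: [0.0, 0.2, -3.2]
grip_width: 0.724
t 34.88 pos [586.6  71.7 103.2] head 7.21 | turn rv [0.    0.003 0.001] rows 1.0 | travel after turn (m) [ 0.001   0.0077 -0.001 ] | F [ 0.   0.2 -3.2] w 63.7 q [ 0.06  0.08  1.46 -0.    1.61  1.51]
```

```bash
python3 -m pendant '{"fingers":[1,1,1,1],"travel":[[0.001,0.004,-0.001],[0,0.003,0],[0,0,0],[0,0,0]],"angular":[[0,0.001,0],[0,0,0],[0,0,0],[0,0,0]]}'; python3 plan.py 585.7 70.6 95 7.06
```

```text
time: 35.38
position: [585.4, 70.8, 95.8]
orientation: [0.531, -0.468, 0.468, -0.53]
contact_force: [-0.8, 1.7, 1.6]
grip_width: 0.731
t 35.38 pos [585.4  70.8  95.8] head 7.16 | turn rv [0.001 0.002 0.   ] rows 1.0 | travel after turn (m) [0.0002 0.0008 0.0003] | F [-0.8  1.7  1.6] w 64.3 q [ 0.06  0.08  1.47 -0.    1.6   1.51]
```

```bash
python3 -m pendant '{"fingers":[1,0.2,-0.45,-0.55,-0.64,-0.64],"travel":[[0,0.0005,0],[0,0,0],[0,0,0],[0,0,0],[0,0,0],[0,0,0]],"angular":[[0,0,0],[0,0,0],[0,0,0],[0,0,0],[0,0,0],[0,0,0]]}'; python3 -m pendant '{"fingers":[-0.64,-0.64,-0.64,-0.64,-0.64,-0.64],"travel":[[0,-0.012,0],[0,-0.025,0],[0,-0.05,0],[0,-0.05,0],[0,0,0],[0,0,0]],"angular":[[0,0,0],[0,0,0],[0,0,0],[0,0,0],[0,0,0],[0,0,0]]}';  python3 - <<'E'
from h import *
w=snapshot("wrist");cv2.imwrite("pics/w12.png",w["frame"])
E
python3 plan.py 450 350 250 60
```

```text
time: 36.12
position: [585.1, 70.3, 94.2]
orientation: [0.531, -0.468, 0.467, -0.529]
contact_force: [0.6, 0.6, -0.3]
grip_width: 0.819
time: 36.88
position: [585.5, 70.6, 231.9]
orientation: [0.531, -0.468, 0.468, -0.53]
contact_force: [-0.4, 0.5, 0.2]
grip_width: 0.818
t 36.92 pos [585.1  70.6 230.6] head 7.15 | turn rv [ 0.004 -0.922 -0.001] rows 6.0 | travel after turn (m) [-0.2567 -0.0194  0.1744] | F [ 0.2 -0.1 -0.6] w 72.0 q [ 0.06  0.07  1.24 -0.    1.84  1.51]
```

View pics/w12.png

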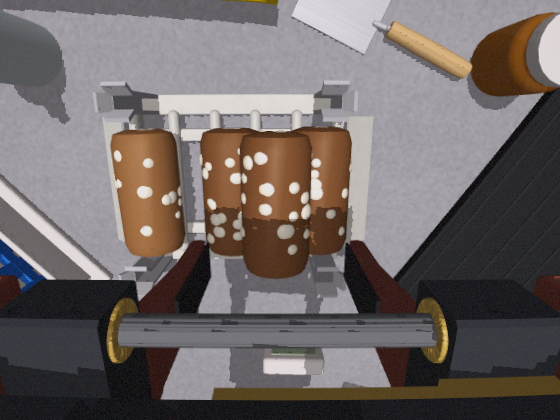

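```bash
python3 - <<'E'
from h import *
s=snapshot("top")
c=np.array([(182,340),(122,422)])/3.7+[60,150]; print(onz(s,c,152).round(1))
e=np.array([(110,285),(315,440),(60,350),(262,508)])/3.7+[60,150]; P=onz(s,e,112); print(P.round(1), [np.degrees(np.arctan2(*(P[a]-P[b])[[1,0]])).round(1) for a,b in ((0,1),(2,3))],[np.linalg.norm(P[a]-P[b]).round(0) for a,b in ((0,1),(2,3))])
E
python3 plan.py 400 320 260 52.5
```

```text
[[490.  367.2 152. ]
 [426.  413.  152. ]]
[[541.9 446.3 112. ]
 [411.9 269.8 112. ]
 [488.7 486.  112. ]
 [358.3 311.7 112. ]] [np.float64(53.6), np.float64(53.2)] [np.float64(219.0), np.float64(218.0)]
t 36.98 pos [584.9  70.5 230. ] head 7.14 | turn rv [ 0.005 -0.792 -0.002] rows 5.0 | travel after turn (m) [-0.2986 -0.03    0.0853] | F [-0.5  0.4 -0.2] w 72.3 q [ 0.06  0.07  1.24 -0.    1.84  1.51]
```

```bash
python3 -m pendant '{"fingers":[-0.64,-0.64,-0.64,-0.64,-0.64,-0.64,-0.64,-0.64,-0.64,-0.64],"travel":[[0,-0.03,0],[0,0,0],[0,0,0],[0,0,0],[0,0,0],[-0.05,0,0.014],[-0.05,0,0.014],[-0.05,0,0.014],[-0.05,0,0.014],[-0.05,0,0.014]],"angular":[[0.005,-0.16,0],[0,-0.16,0],[0,-0.16,0],[0,-0.16,0],[0,-0.16,0],[0,0,0],[0,0,0],[0,0,0],[0,0,0],[0,0,0]]}'; python3 -m pendant '{"fingers":[-0.64,-0.64,-0.64],"travel":[[-0.048,0,0.014],[0,0,0],[0,0,0]],"angular":[[0,0,0],[0,0,0],[0,0,0]]}'; python3 plan.py 484 362 260 53;python3 - <<'E'
from h import *
w=snapshot("wrist");cv2.imwrite("pics/w13.png",w["frame"]);np.save("w13.npy",w,allow_pickle=True)
g,M=st();p=g["position"];print(proj(w,[[p[0],p[1],140]]).round(0))
E
python3 pl.py
```

```text
time: 38.22
position: [426.5, 277.9, 259.5]
orientation: [0.671, -0.224, 0.225, -0.67]
contact_force: [0.4, -0.2, -0.1]
grip_width: 0.819
time: 38.6
position: [398.1, 316.7, 260.1]
orientation: [0.671, -0.224, 0.225, -0.67]
contact_force: [-0.9, 0.1, -0.0]
grip_width: 0.811
t 38.6 pos [398.1 316.7 260.1] head 53.01 | turn rv [0.    0.    0.002] rows 1.0 | travel after turn (m) [0.0413 0.0001 0.0879] | F [-0.9  0.1 -0. ] w 71.4 q [ 0.61 -0.14  1.39 -0.    1.89  1.25]
[[276. 202.]]
carrier frame 1.1 89.9 ang 0.5 [130.7  61.  699. ]
carrier frame 7.1 -43.0 ang -88.7 [ 149.6  140.7 1761.5]
```

View pics/w13.png

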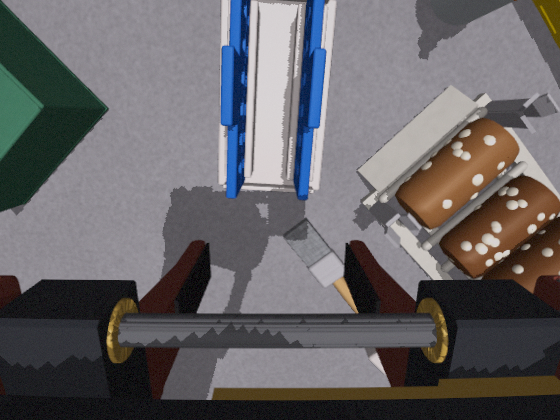

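```bash
python3 - <<'E'
from h import *
f=cv2.imread("pics/w13.png");crop(f,200,0,350,210,2.8,"w13c.png")
E
```

```text
(no output)
```

View pics/w13c.png

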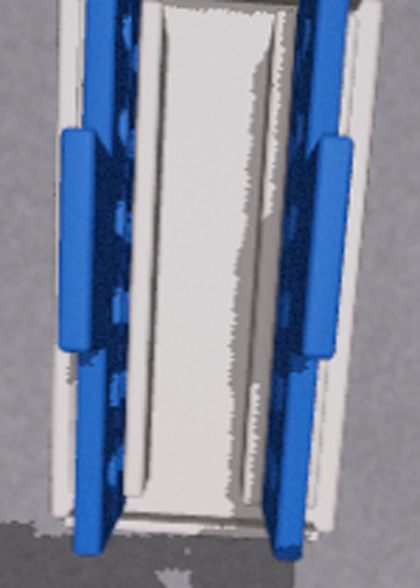

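```bash
python3 - <<'E'
from h import *
w=np.load("w13.npy",allow_pickle=True).item()
c=np.array([(78,132),(78,348),(339,140),(318,355),(78,240),(329,247)])/2.8+[200,0]
P=onz(w,c,152);print(P.round(1)); 
for a,b in((0,1),(2,3)): print(np.degrees(np.arctan2(*(P[a]-P[b])[[1,0]])),np.linalg.norm(P[a]-P[b]))
e=np.array([(99,5),(88,550),(330,5),(290,553)])/2.8+[200,0];Q=onz(w,e,112);print(Q.round(1))
for a,b in((0,1),(2,3)): print(np.degrees(np.arctan2(*(Q[a]-Q[b])[[1,0]])))
E
```

```text
[[443.8 437.7 152. ]
 [407.8 393.3 152. ]
 [499.1 393.5 152. ]
 [461.5 350.5 152. ]
 [426.3 416.  152. ]
 [480.9 372.6 152. ]]
50.96502589217278 57.10469795449069
48.85364132313747 57.17162508266155
[[471.4 470.9 112. ]
 [362.4 341.1 112. ]
 [527.2 429.  112. ]
 [417.7 298.1 112. ]]
49.96174249361415
50.10790454231115
```

```bash
python3 plan.py 480.9 372.6 200 50; python3 - <<'E'
from h import *
s=snapshot("top");print(onz(s,[(122,183)],90))
E
```

```text
t 38.7 pos [398.7 316.1 260.5] head 52.9 | turn rv [-0.001  0.051  0.002] rows 1.0 | travel after turn (m) [0.0267 0.0605 0.0961] | F [0.3 0.8 0.6] w 72.2 q [ 0.6  -0.14  1.39 -0.    1.89  1.25]
[[684.06222106 359.3344943   90.        ]]
```

```bash
python3 -m pendant '{"fingers":[0.09,0.09,0.09,0.09,0.09,0.09],"travel":[[0,0,0],[0.013,0.02,0.048],[0.0137,0.02,0.0481],[0,0.02,0],[0,0,0],[0,0,0]],"angular":[[0,0.051,0.001],[0,0,0],[0,0,0],[0,0,0],[0,0,0],[0,0,0]]}'; python3 plan.py 480.9 372.6 118 50;python3 - <<'E'
from h import *
w=snapshot("wrist");cv2.imwrite("pics/w14.png",w["frame"])
g,M=st();p=g["position"];print(proj(w,[[p[0],p[1],152]]).round(0))
E
```

```text
time: 39.5
position: [480.9, 373.2, 203.0]
orientation: [-0.663, 0.241, -0.243, 0.666]
contact_force: [0.2, 0.3, -0.6]
grip_width: 0.456
t 39.5 pos [480.9 373.2 203. ] head 50.0 | turn rv [-0.004  0.     0.002] rows 1.0 | travel after turn (m) [ 0.0004  0.085  -0.0004] | F [ 0.2  0.3 -0.6] w 40.2 q [ 0.6   0.11  1.25 -0.    1.78  1.3 ]
[[275. 227.]]
```

View pics/w14.png

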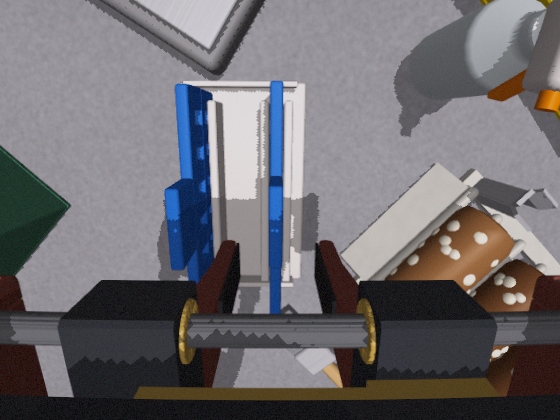

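```bash
python3 -m pendant '{"fingers":[0.09,0.09,0.09,0.09,0.09],"travel":[[0,0.04,0],[0,0.03,0],[0,0.012,0],[0,0.003,0],[0,0,0]],"angular":[[-0.002,0,0],[0,0,0],[0,0,0],[0,0,0],[0,0,0]]}' 30; python3 -m pendant '{"fingers":[1,1,1,1,1,1],"travel":[[0,0,0],[0,0,0],[0,0,0],[0,0,0],[0,0,0],[0,0,0]],"angular":[[0,0,0],[0,0,0],[0,0,0],[0,0,0],[0,0,0],[0,0,0]]}' 35; python3 plan.py 480.9 372.6 118 50
```

```text
time: 40.17
position: [481.1, 374.1, 118.4]
orientation: [-0.664, 0.241, -0.242, 0.665]
contact_force: [-0.9, 0.6, -0.6]
grip_width: 0.457
time: 40.92
position: [480.6, 373.8, 116.7]
orientation: [-0.665, 0.241, -0.242, 0.665]
contact_force: [0.3, 1.1, 2.1]
grip_width: 0.114
t 40.92 pos [480.6 373.8 116.7] head 50.07 | turn rv [-0.     0.001  0.001] rows 1.0 | travel after turn (m) [ 0.001  -0.0013 -0.0008] | F [0.3 1.1 2.1] w 10.1 q [ 0.61  0.12  1.39 -0.    1.63  1.3 ]
```

```bash
python3 -m pendant '{"fingers":[1,1,1,1,1,1],"travel":[[0,-0.015,0],[0,-0.03,0],[0,-0.05,0],[0,-0.05,0],[0,-0.01,0],[0,0,0]],"angular":[[0,0,0],[0,0,0],[0,0,0],[0,0,0],[0,0,0],[0,0,0]]}'; python3 plan.py 666 125.4 270 97.06;python3 - <<'E'
from h import *
w=snapshot("wrist");cv2.imwrite("pics/w15.png",w["frame"]);np.save("w15.npy",w,allow_pickle=True)
E
```

```text
time: 41.68
position: [480.5, 373.9, 271.3]
orientation: [0.665, -0.241, 0.242, -0.665]
contact_force: [-0.6, 1.6, -2.3]
grip_width: 0.11
t 41.67 pos [480.5 373.9 271.3] head 50.06 | turn rv [ 0.    -0.82   0.001] rows 5.0 | travel after turn (m) [ 0.1535  0.0013 -0.2694] | F [-0.6  1.6 -2.3] w 9.7 q [ 0.61  0.13  1.1  -0.    1.91  1.3 ]
```

View pics/w15.png

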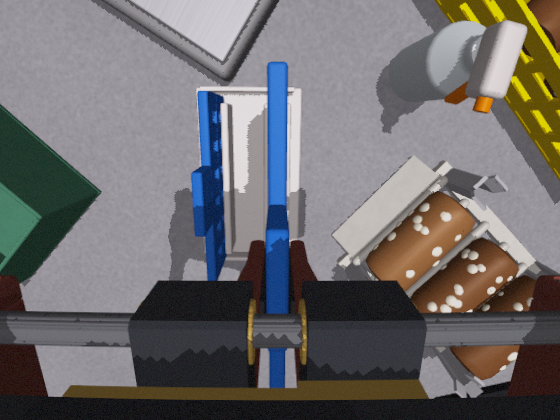

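```bash
python3 - <<'E'
from h import *
w=np.load("w15.npy",allow_pickle=True).item();g,M=st();p=g["position"]
for uv,z in (((277,63),266.6),((270,66),266.6),((285,66),266.6),((277,205),306.6),((277,200),266.6)):
    q=onz(w,[uv],z)[0]; print(uv,((q-p)@M).round(1))
E
```

```text
(277, 63) [ 1.   2.6 98.3]
(270, 66) [-2.4  2.6 96.9]
(285, 66) [ 4.8  2.6 96.9]
(277, 205) [  1.  -37.2  39.4]
(277, 200) [ 1.   2.8 31.4]
```

```bash
python3 -m pendant '{"fingers":[1,1,1,1,1,1],"travel":[[0,0,0],[0,0,0],[0,0,0],[0,0,0],[0,0,0],[0,0,0]],"angular":[[0,-0.164,0],[0,-0.164,0],[0,-0.164,0],[0,-0.164,0],[0,-0.164,0],[0,0,0]]}'; python3 -m pendant '{"fingers":[1,1,1,1,1,1,1,1,1,1],"travel":[[0.02,0,-0.035],[0.02,0,-0.035],[0.02,0,-0.035],[0.02,0,-0.035],[0.02,0,-0.035],[0.02,0,-0.035],[0.02,0,-0.035],[0.0135,0,-0.023],[0,0,0],[0,0,0]],"angular":[[0,0,0],[0,0,0],[0,0,0],[0,0,0],[0,0,0],[0,0,0],[0,0,0],[0,0,0],[0,0,0],[0,0,0]]}';python3 plan.py 666 126.4 220 97.06;python3 - <<'E'
from h import *
w=snapshot("wrist");cv2.imwrite("pics/w16.png",w["frame"]);np.save("w16.npy",w,allow_pickle=True)
s=snapshot("top");cv2.imwrite("pics/t16.png",s["frame"])
s=snapshot("side");cv2.imwrite("pics/s16.png",s["frame"])
E
```

```text
time: 42.48
position: [479.9, 373.5, 268.4]
orientation: [0.707, 0.042, -0.044, -0.705]
contact_force: [0.0, -0.9, -2.3]
grip_width: 0.113
time: 43.72
position: [665.1, 127.2, 270.6]
orientation: [0.706, 0.043, -0.043, -0.706]
contact_force: [-0.2, 0.4, -1.8]
grip_width: 0.115
t 43.73 pos [665.1 127.2 270.6] head 96.97 | turn rv [ 0.    -0.002 -0.001] rows 1.0 | travel after turn (m) [ 0.0007  0.0506 -0.0009] | F [-0.2  0.4 -1.8] w 10.1 q [ 0.14  0.33  0.87 -0.    1.94  0.02]
```

View pics/w16.png

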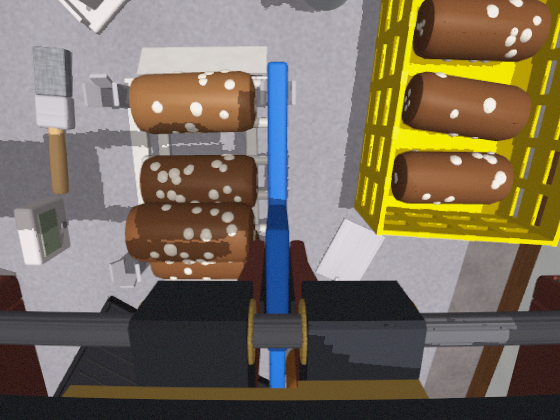

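View pics/s16.png

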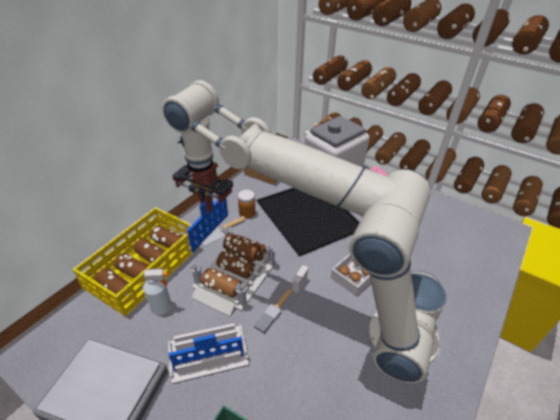

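```bash
python3 - <<'E'
from h import *
f=cv2.imread("pics/w16.png");crop(f,220,50,340,160,5,"w16c.png")
w=np.load("w16.npy",allow_pickle=True).item();g,M=st();p=g["position"];print(p,proj(w,[p+M@[0,177.0,z] for z in (0,100,112)]), proj(w,[p+M@[0,104.,100]]))
E
```

```text
[665.07883344 127.78256633 271.80699559] [[277.19924882 187.65157527]
 [277.0449544   87.02210898]
 [277.02472093  73.93848758]] [[276.8352685   78.77574299]]
```

View pics/w16c.png

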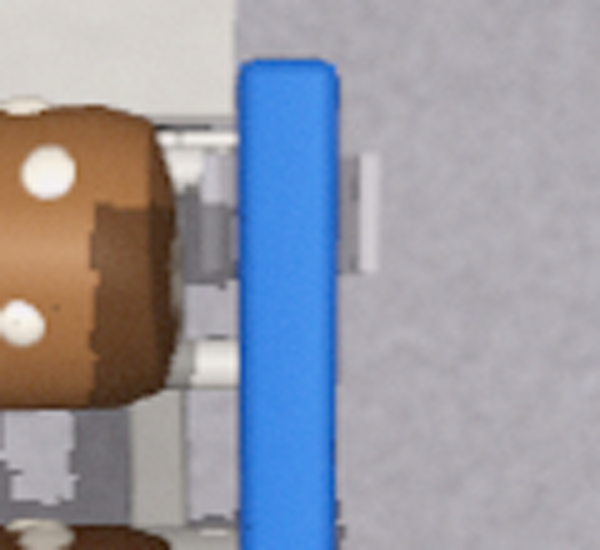

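```bash
python3 -m pendant '{"fingers":[1,1,1,1,1],"travel":[[0.0018,0.03,-0.001],[0,0.025,0],[0,0.013,0],[0,0,0],[0,0,0]],"angular":[[0,-0.002,0],[0,0,0],[0,0,0],[0,0,0],[0,0,0]]}';python3 plan.py 667 126.4 117 97.06;python3 - <<'E'
from h import *
w=snapshot("wrist");crop(w["frame"],220,30,340,160,5,"w17c.png")
s=snapshot("side");crop(s["frame"],150,160,320,320,3.7,"s17.png")
E
```

```text
time: 44.5
position: [667.9, 126.2, 205.4]
orientation: [0.706, 0.045, -0.043, -0.706]
contact_force: [-0.4, 0.3, -1.4]
grip_width: 0.114
t 44.5 pos [667.9 126.2 205.4] head 97.18 | turn rv [0.001 0.002 0.003] rows 1.0 | travel after turn (m) [-0.0009  0.0884  0.0003] | F [-0.4  0.3 -1.4] w 10.1 q [ 0.14  0.31  1.02 -0.    1.81  0.01]
```

View pics/w17c.png

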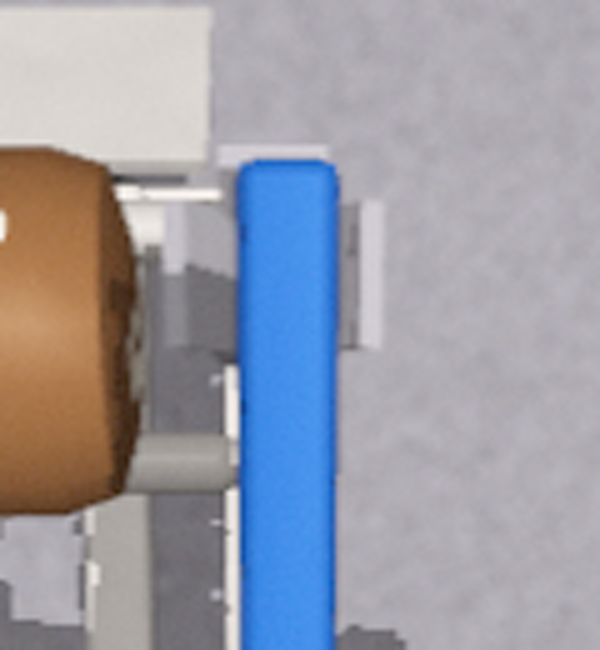

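View pics/s17.png

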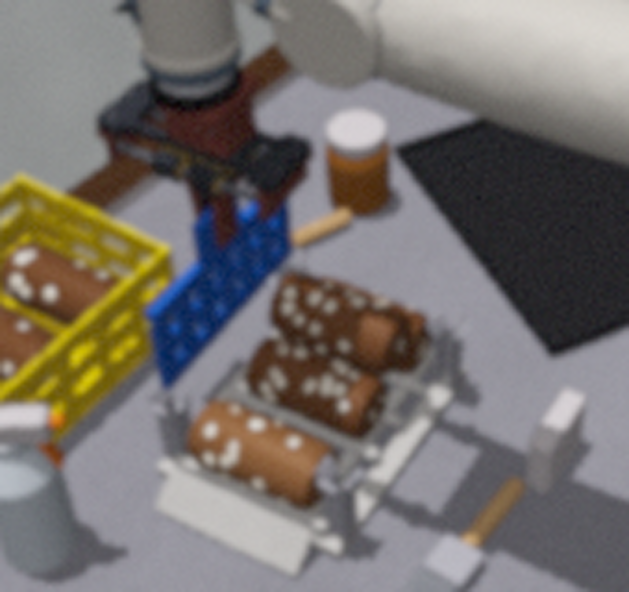

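```bash
python3 - <<'E'
from h import *
w=snapshot("wrist");g,M=st();p=g["position"]
print("flare end",((onz(w,[(275,59.3)],93)[0]-p)@M).round(1),"gate end",((onz(w,[(277.6,62.5)],p[2]-4.7)[0]-p)@M).round(1))
for c in (252.6,296.8): print(((onz(w,[(c,85)],93)[0]-p)@M).round(1))
E
```

```text
flare end [ -1.4 112.2 115.9] gate end [ 0.5  4.6 97.7]
[-19.1 112.2  96.9]
[ 15.8 112.3  96.9]
```

```bash
python3 -m pendant '{"fingers":[1,1,1,1,1],"travel":[[-0.002,0.004,0.0015],[0,0.01,0],[0,0.008,0],[0,0,0],[0,0,0]],"angular":[[0,0.002,0],[0,0,0],[0,0,0],[0,0,0],[0,0,0]]}';python3 plan.py 666 127.5 117 97.06
```

```text
time: 45.28
position: [665.4, 127.1, 181.7]
orientation: [0.706, 0.044, -0.043, -0.706]
contact_force: [0.4, 0.4, -1.9]
grip_width: 0.112
t 45.27 pos [665.4 127.1 181.7] head 97.05 | turn rv [ 0.001 -0.     0.001] rows 1.0 | travel after turn (m) [0.0007 0.0647 0.0004] | F [ 0.4  0.4 -1.9] w 9.9 q [ 0.14  0.3   1.07 -0.    1.77  0.02]
```

```bash
python3 -m pendant '{"fingers":[1,1,1,1,1,1],"travel":[[0,0.008,0],[0,0.008,0],[0,0.008,0],[0,0.008,0],[0,0,0],[0,0,0]],"angular":[[0,0,0],[0,0,0],[0,0,0],[0,0,0],[0,0,0],[0,0,0]]}';python3 plan.py 666 127.5 117 97.06
```

```text
time: 46.02
position: [665.5, 127.1, 150.0]
orientation: [0.706, 0.044, -0.043, -0.706]
contact_force: [0.8, -0.1, -1.1]
grip_width: 0.112
t 46.02 pos [665.5 127.1 150. ] head 97.05 | turn rv [ 0.001 -0.     0.001] rows 1.0 | travel after turn (m) [0.0005 0.033  0.0004] | F [ 0.8 -0.1 -1.1] w 9.8 q [ 0.14  0.3   1.12 -0.    1.72  0.02]
```

```bash
python3 -m pendant '{"fingers":[1,1,1,1,1,1],"travel":[[0,0.01,0],[0,0.01,0],[0,0.008,0],[0,0.003,0],[0,0,0],[0,0,0]],"angular":[[0,0,0],[0,0,0],[0,0,0],[0,0,0],[0,0,0],[0,0,0]]}';python3 plan.py 666 127.5 117 97.06
```

```text
time: 46.78
position: [665.6, 127.1, 119.2]
orientation: [0.706, 0.044, -0.043, -0.706]
contact_force: [0.7, -0.3, -1.5]
grip_width: 0.112
t 46.77 pos [665.6 127.1 119.2] head 97.05 | turn rv [ 0.001 -0.     0.001] rows 1.0 | travel after turn (m) [0.0004 0.0022 0.0004] | F [ 0.7 -0.3 -1.5] w 9.9 q [ 0.14  0.3   1.17 -0.    1.66  0.02]
```

```bash
python3 -m pendant '{"fingers":[1,1,1,1],"travel":[[0,0.001,0],[0,0.001,0],[0,0.001,0],[0,0,0]],"angular":[[0,0,0],[0,0,0],[0,0,0],[0,0,0]]}';python3 plan.py 666 127.5 117 97.06
```

```text
time: 47.28
position: [665.7, 127.0, 116.7]
orientation: [0.706, 0.044, -0.043, -0.706]
contact_force: [-1.2, -0.7, 3.2]
grip_width: 0.113
t 47.27 pos [665.7 127.  116.7] head 97.04 | turn rv [ 0.001 -0.     0.002] rows 1.0 | travel after turn (m) [ 0.0004 -0.0003  0.0005] | F [-1.2 -0.7  3.2] w 9.9 q [ 0.14  0.3   1.18 -0.    1.66  0.02]
```

```bash
python3 -m pendant '{"fingers":[0.45,0.45,0.45,0.45],"travel":[[0,0,0],[0,0,0],[0,0,0],[0,0,0]],"angular":[[0,0,0],[0,0,0],[0,0,0],[0,0,0]]}'; python3 -m pendant '{"fingers":[0.45,0.45,0.45,0.45,0.45,0.45],"travel":[[0,-0.015,0],[0,-0.03,0],[0,-0.05,0],[0,-0.05,0],[0,0,0],[0,0,0]],"angular":[[0,0,0],[0,0,0],[0,0,0],[0,0,0],[0,0,0],[0,0,0]]}';python3 plan.py 426.3 416 262 50;python3 - <<'E'
from h import *
w=snapshot("wrist");cv2.imwrite("pics/w18.png",w["frame"])
E
```

```text
time: 47.78
position: [665.5, 127.1, 115.6]
orientation: [0.706, 0.044, -0.043, -0.706]
contact_force: [0.2, -0.4, 0.1]
grip_width: 0.276
time: 48.52
position: [665.5, 127.2, 261.2]
orientation: [0.706, 0.044, -0.043, -0.706]
contact_force: [0.1, 0.7, -0.6]
grip_width: 0.275
t 48.52 pos [665.5 127.2 261.2] head 97.05 | turn rv [0.    0.821 0.002] rows 5.0 | travel after turn (m) [-0.3689 -0.0008  0.0675] | F [ 0.1  0.7 -0.6] w 24.2 q [ 0.14  0.32  0.9  -0.    1.92  0.02]
```

View pics/w18.png

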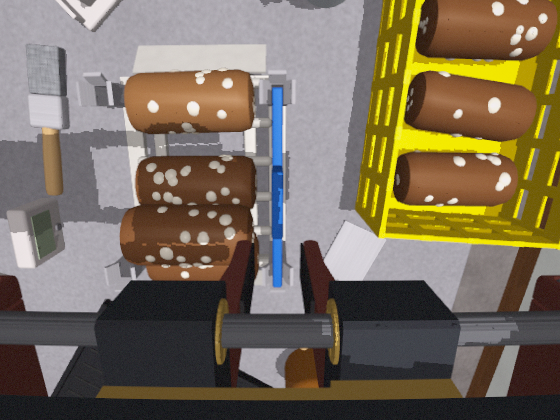

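```bash
python3 -m pendant '{"fingers":[0.09,0.09,0.09,0.09,0.09],"travel":[[0,0,0],[0,0,0],[0,0,0],[0,0,0],[0,0,0]],"angular":[[0,0.164,0],[0,0.164,0],[0,0.164,0],[0,0.164,0],[0,0.165,0]]}'; python3 -m pendant '{"fingers":[0.09,0.09,0.09,0.09,0.09,0.09,0.09,0.09,0.09,0.09],"travel":[[-0.048,0,0.0087],[-0.048,0,0.0087],[-0.048,0,0.0087],[-0.048,0,0.0087],[-0.048,0,0.0087],[-0.048,0,0.0087],[-0.048,0,0.0087],[-0.033,0,0.0066],[0,0,0],[0,0,0]],"angular":[[0,0,0],[0,0,0],[0,0,0],[0,0,0],[0,0,0],[0,0,0],[0,0,0],[0,0,0],[0,0,0],[0,0,0]]}';python3 plan.py 426.3 416 118 50;python3 pl.py; python3 - <<'E'
from h import *
w=snapshot("wrist");cv2.imwrite("pics/w19.png",w["frame"])
f=cv2.imread("pics/tp.png");crop(f,140,150,290,310,3.7,"tpc3.png")
g,M=st();p=g["position"];print(proj(w,[[p[0],p[1],152]]).round(0))
E
```

```text
time: 49.2
position: [664.8, 127.1, 258.3]
orientation: [0.665, -0.244, 0.243, -0.663]
contact_force: [1.1, -0.4, -0.5]
grip_width: 0.456
time: 50.45
position: [426.2, 415.4, 259.0]
orientation: [0.665, -0.242, 0.242, -0.664]
contact_force: [-0.1, -0.2, 0.3]
grip_width: 0.455
t 50.45 pos [426.2 415.4 259. ] head 50.0 | turn rv [ 0.002 -0.     0.001] rows 1.0 | travel after turn (m) [-0.0003  0.141   0.0006] | F [-0.1 -0.2  0.3] w 40.0 q [ 0.72  0.09  1.17 -0.    1.89  1.41]
carrier frame 1.3 90.0 ang -0.5 [130.2  61.7 693. ]
carrier frame 8.2 -43.8 ang -89.8 [ 150.5  138.2 1766.5]
[[276. 205.]]
```

View pics/w19.png

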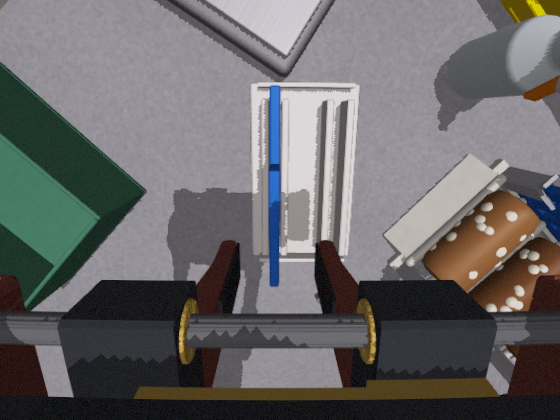

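View pics/tpc3.png

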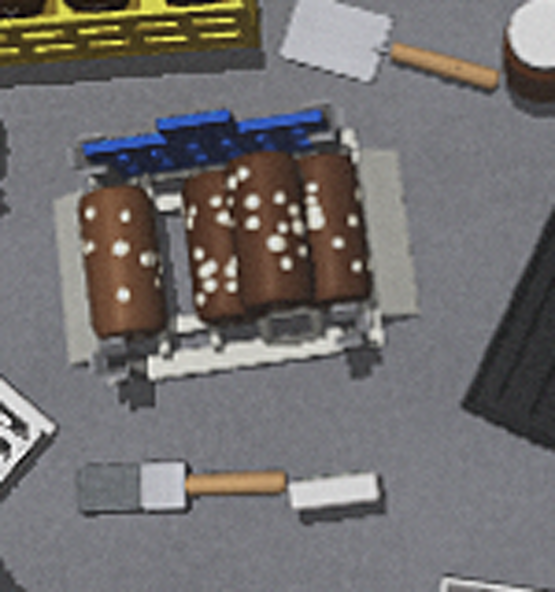

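Pile and far gate are as intended; the second gate lies exactly under the jaws (column 275, tab rows ~165–245). Descend and grip.

```bash
python3 -m pendant '{"fingers":[0.09,0.09,0.09,0.09,0.09,0.09,0.09],"travel":[[0,0.04,0],[0,0.04,0],[0,0.03,0],[0,0.02,0],[0,0.008,0],[0,0.003,0],[0,0,0]],"angular":[[0.001,0,0],[0,0,0],[0,0,0],[0,0,0],[0,0,0],[0,0,0],[0,0,0]]}' 35; python3 -m pendant '{"fingers":[1,1,1,1,1,1],"travel":[[0,0,0],[0,0,0],[0,0,0],[0,0,0],[0,0,0],[0,0,0]],"angular":[[0,0,0],[0,0,0],[0,0,0],[0,0,0],[0,0,0],[0,0,0]]}' 35; python3 plan.py 426.3 416 118 50
```

```text
time: 51.42
position: [426.7, 416.3, 120.5]
orientation: [-0.664, 0.241, -0.243, 0.665]
contact_force: [-0.3, 0.6, 0.1]
grip_width: 0.453
time: 52.18
position: [426.1, 416.2, 119.6]
orientation: [-0.664, 0.241, -0.242, 0.665]
contact_force: [-0.0, 0.8, 1.6]
grip_width: 0.108
t 52.17 pos [426.1 416.2 119.6] head 50.02 | turn rv [-0.001  0.     0.001] rows 1.0 | travel after turn (m) [ 0.0002  0.0016 -0.0001] | F [-0.   0.8  1.6] w 9.5 q [ 0.72  0.08  1.42 -0.    1.64  1.41]
```

```bash
python3 -m pendant '{"fingers":[1,1,1,1,1,1,1,1,1,1],"travel":[[0,-0.015,0],[0,-0.03,0],[0,-0.05,0],[0,-0.055,0],[0,0,0],[0,0,0],[0,0,0],[0,0,0],[0,0,0],[0,0,0]],"angular":[[0,0,0],[0,0,0],[0,0,0],[0,0,0],[0,-0.164,0],[0,-0.164,0],[0,-0.164,0],[0,-0.164,0],[0,-0.164,0],[0,0,0]]}'; python3 plan.py 491.2 104.5 270 97.06
```

```text
time: 53.42
position: [426.1, 415.8, 269.8]
orientation: [0.706, 0.043, -0.042, -0.706]
contact_force: [1.4, -0.6, -1.8]
grip_width: 0.114
t 53.42 pos [426.1 415.8 269.8] head 96.9 | turn rv [ 0.    -0.003  0.002] rows 1.0 | travel after turn (m) [ 2.630e-02 -2.000e-04 -3.169e-01] | F [ 1.4 -0.6 -1.8] w 10.0 q [ 0.72  0.09  1.15 -0.    1.9   0.6 ]
```

```bash
python3 -m pendant '{"fingers":[1,1,1,1,1,1,1,1,1,1],"travel":[[0.004,0,-0.045],[0.004,0,-0.045],[0.004,0,-0.045],[0.004,0,-0.045],[0.004,0,-0.045],[0.004,0,-0.045],[0.0023,0,-0.0469],[0,0,0],[0,0,0],[0,0,0]],"angular":[[0,-0.003,0],[0,0,0],[0,0,0],[0,0,0],[0,0,0],[0,0,0],[0,0,0],[0,0,0],[0,0,0],[0,0,0]]}'; python3 -m pendant '{"fingers":[1,1,1,1],"travel":[[0,0.03,0],[0,0.025,0],[0,0.01,0],[0,0,0]],"angular":[[0,0,0],[0,0,0],[0,0,0],[0,0,0]]}'; python3 plan.py 491.2 104.5 119.6 97.06;python3 - <<'E'
from h import *
w=snapshot("wrist");cv2.imwrite("pics/w20.png",w["frame"]);crop(w["frame"],220,30,340,160,5,"w20c.png");np.save("w20.npy",w,allow_pickle=True)
E
```

```text
time: 54.68
position: [491.3, 105.8, 269.5]
orientation: [-0.706, -0.045, 0.044, 0.706]
contact_force: [0.4, -0.2, -1.4]
grip_width: 0.112
time: 55.18
position: [491.2, 105.4, 204.1]
orientation: [0.706, 0.045, -0.044, -0.706]
contact_force: [0.7, 0.9, -1.1]
grip_width: 0.11
t 55.17 pos [491.2 105.4 204.1] head 97.21 | turn rv [0.    0.003 0.   ] rows 1.0 | travel after turn (m) [-0.0001  0.0845 -0.0009] | F [ 0.7  0.9 -1.1] w 9.6 q [ 0.14 -0.18  1.52 -0.    1.79  0.02]
```

View pics/w20c.png

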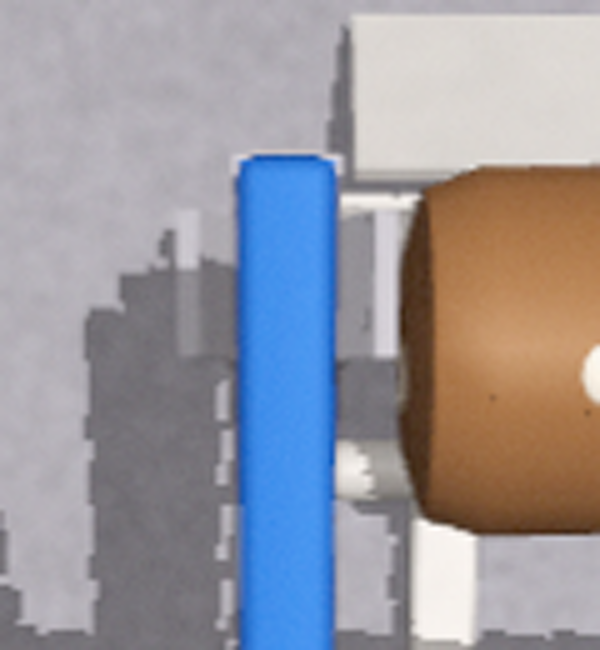

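View pics/w20.png

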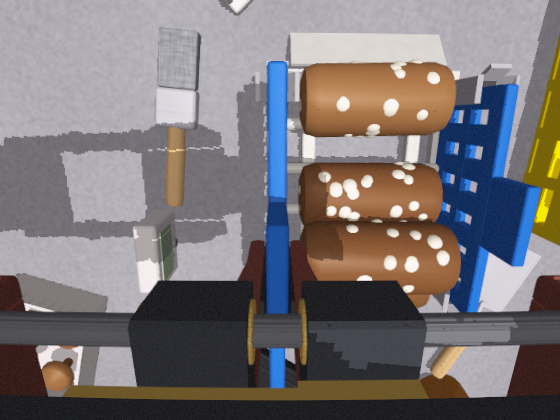

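```bash
python3 -m pendant '{"fingers":[1,1,1,1,1,1],"travel":[[-0.0006,0.006,0],[0,0.01,0],[0,0.008,0],[0,0.008,0],[0,0,0],[0,0,0]],"angular":[[0,0.002,0],[0,0,0],[0,0,0],[0,0,0],[0,0,0],[0,0,0]]}';python3 plan.py 491.2 104.5 119.6 97.06
```

```text
time: 55.98
position: [491.1, 104.7, 172.6]
orientation: [-0.706, -0.044, 0.043, 0.706]
contact_force: [0.4, 1.1, -1.5]
grip_width: 0.111
t 55.98 pos [491.1 104.7 172.6] head 97.04 | turn rv [ 0.    -0.     0.002] rows 1.0 | travel after turn (m) [ 0.      0.053  -0.0002] | F [ 0.4  1.1 -1.5] w 9.8 q [ 0.14 -0.18  1.58 -0.    1.74  0.02]
```

```bash
python3 -m pendant '{"fingers":[1,1,1,1,1,1,1],"travel":[[0,0.008,0],[0,0.01,0],[0,0.01,0],[0,0.01,0],[0,0.008,0],[0,0.003,0],[0,0,0]],"angular":[[0,0,0.001],[0,0,0],[0,0,0],[0,0,0],[0,0,0],[0,0,0],[0,0,0]]}';python3 plan.py 491.2 104.5 119.6 97.06
```

```text
time: 56.85
position: [491.1, 104.7, 123.3]
orientation: [-0.706, -0.044, 0.043, 0.706]
contact_force: [-0.2, -0.3, -3.0]
grip_width: 0.114
t 56.85 pos [491.1 104.7 123.3] head 97.05 | turn rv [ 0. -0.  0.] rows 1.0 | travel after turn (m) [ 0.0001  0.0037 -0.0003] | F [-0.2 -0.3 -3. ] w 10.0 q [ 0.14 -0.17  1.66 -0.    1.65  0.02]
```

```bash
python3 -m pendant '{"fingers":[1,1,1,1,1],"travel":[[0,0.001,0],[0,0.001,0],[0,0.001,0],[0,0.001,0],[0,0,0]],"angular":[[0,0,0],[0,0,0],[0,0,0],[0,0,0],[0,0,0]]}';python3 plan.py 491.2 104.5 119.6 97.06
```

```text
time: 57.48
position: [491.2, 104.7, 119.6]
orientation: [0.706, 0.044, -0.043, -0.706]
contact_force: [0.1, 0.2, -0.7]
grip_width: 0.107
t 57.48 pos [491.2 104.7 119.6] head 97.05 | turn rv [ 0.    -0.     0.001] rows 1.0 | travel after turn (m) [ 0.      0.     -0.0002] | F [ 0.1  0.2 -0.7] w 9.4 q [ 0.14 -0.17  1.67 -0.    1.64  0.02]
```

```bash
python3 -m pendant '{"fingers":[1,1,1,1],"travel":[[0,0.001,0],[0,0.001,0],[0,0,0],[0,0,0]],"angular":[[0,0,0],[0,0,0],[0,0,0],[0,0,0]]}';python3 plan.py 491.2 104.5 119.6 97.06
```

```text
time: 57.98
position: [491.3, 104.7, 119.6]
orientation: [-0.706, -0.044, 0.043, 0.706]
contact_force: [-3.8, -1.1, 8.1]
grip_width: 0.11
t 57.98 pos [491.3 104.7 119.6] head 97.05 | turn rv [ 0.    -0.     0.002] rows 1.0 | travel after turn (m) [-0.0001  0.     -0.0002] | F [-3.8 -1.1  8.1] w 9.7 q [ 0.14 -0.17  1.67 -0.    1.64  0.02]
```

Seated on the sill (8 N up). Release and clear out for a check.

```bash
python3 -m pendant '{"fingers":[0.45,0.45,0.45,0.45],"travel":[[0,0,0],[0,0,0],[0,0,0],[0,0,0]],"angular":[[0,0,0],[0,0,0],[0,0,0],[0,0,0]]}'; python3 -m pendant '{"fingers":[0.45,0.45,0.45,0.45,0.45,0.45,0.45,0.45,0.45,0.45],"travel":[[0,-0.015,0],[0,-0.03,0],[0,-0.05,0],[0,-0.05,0],[0,0,-0.05],[0,0,-0.05],[0,0,-0.05],[0,0,-0.05],[0,0,-0.05],[0,0,0]],"angular":[[0,0,0],[0,0,0],[0,0,0],[0,0,0],[0,0,0],[0,0,0],[0,0,0],[0,0,0],[0,0,0],[0,0,0]]}';python3 pl.py; python3 - <<'E'
from h import *
f=cv2.imread("pics/tp.png");crop(f,60,140,310,310,3.1,"tpc4.png")
s=snapshot("side");crop(s["frame"],130,160,310,310,4,"s20.png")
w=snapshot("wrist");cv2.imwrite("pics/w21.png",w["frame"])
E
```

```text
time: 58.48
position: [491.0, 104.8, 117.2]
orientation: [0.706, 0.044, -0.043, -0.706]
contact_force: [-0.7, -0.6, -0.9]
grip_width: 0.277
time: 59.72
position: [521.5, -146.3, 262.8]
orientation: [0.706, 0.042, -0.042, -0.706]
contact_force: [-0.3, 0.0, -0.5]
grip_width: 0.273
carrier frame 1.0 90.0 ang 0.9 [130.9  60.7 689. ]
carrier frame 5.3 -43.8 ang -89.8 [ 150.5  144.  1787. ]
```

View pics/tpc4.png

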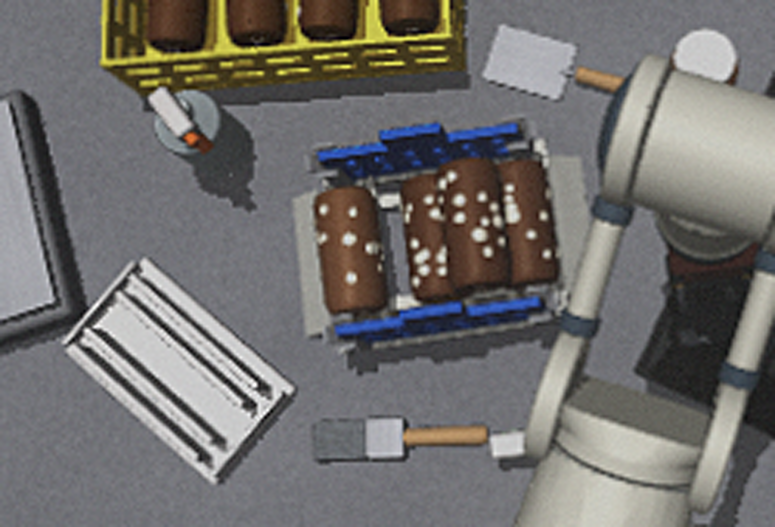

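View pics/s20.png

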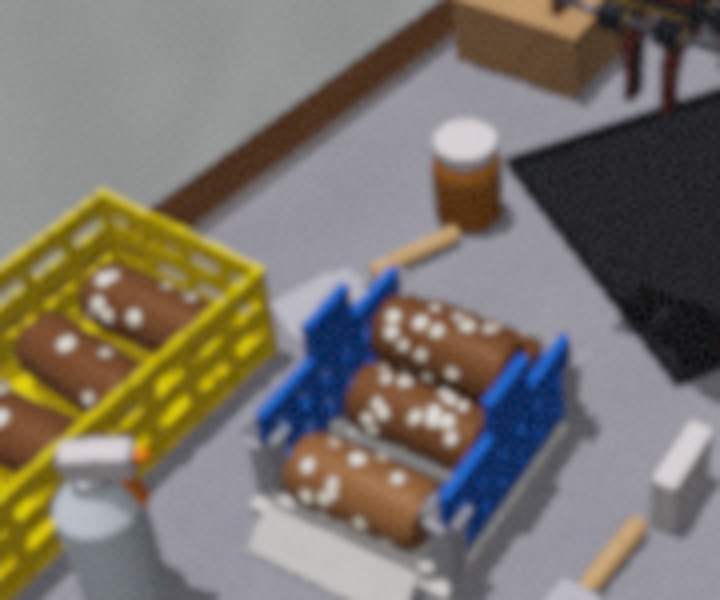

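```bash
python3 - <<'E'
from h import *
s=snapshot("top");d=snapshot("side")
th=np.radians(7.06); ex=np.array([np.cos(th),np.sin(th)]);ey=np.array([-ex[1],ex[0]])
def cf(P): q=P[:2]-[578.7,114.6]; return (q@ex).round(1),(q@ey).round(1)
T=lambda u,v:(60+u/3.1,140+v/3.1); S=lambda u,v:(130+u/4,160+v/4)
for n,t in (("mid far",T(468,158)),("mid near",T(488,291)),("left far",T(343,186)),("left near",T(365,312))):
    print(n,cf(onz(s,[t],105 if n[0]=="m" else 58)[0]))
# tab top corners: near gate -y / +y, far gate -y/+y
for n,t,q in (("near +y",T(403,318),S(488,388)),("near -y",T(467,304),S(525,350)),("far +y",T(383,132),S(307,322)),("far -y",T(440,123),S(346,286))):
    P,e=tri(s,t,d,q);print(n,cf(P),"z",P[2].round(1),"gap",e.round(1))
E
```

```text
mid far (np.float64(62.8), np.float64(-48.5))
mid near (np.float64(-72.3), np.float64(-51.9))
left far (np.float64(64.9), np.float64(88.2))
left near (np.float64(-68.2), np.float64(79.4))
near +y (np.float64(-91.9), np.float64(23.9)) z 165.2 gap 6.7
near -y (np.float64(-88.1), np.float64(-35.7)) z 151.5 gap 1.5
far +y (np.float64(87.6), np.float64(24.1)) z 152.2 gap 1.2
far -y (np.float64(88.9), np.float64(-31.1)) z 146.2 gap 3.6
```

View pics/w21.png

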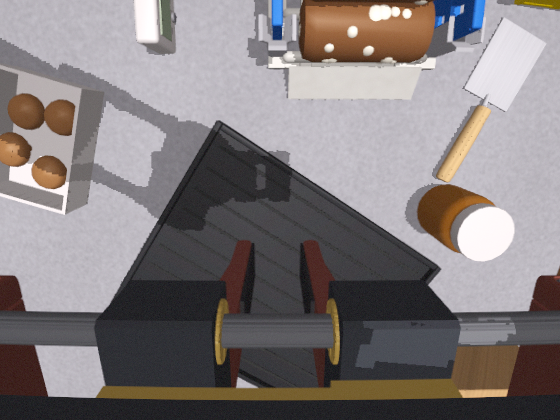

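```bash
python3 - <<'E'
from h import *
f=snapshot("top")["frame"];crop(f,160,175,245,255,7,"z1.png")
d=snapshot("side")["frame"];crop(d,190,220,275,300,7,"z2.png")
E
```

```text
(no output)
```

View pics/z1.png

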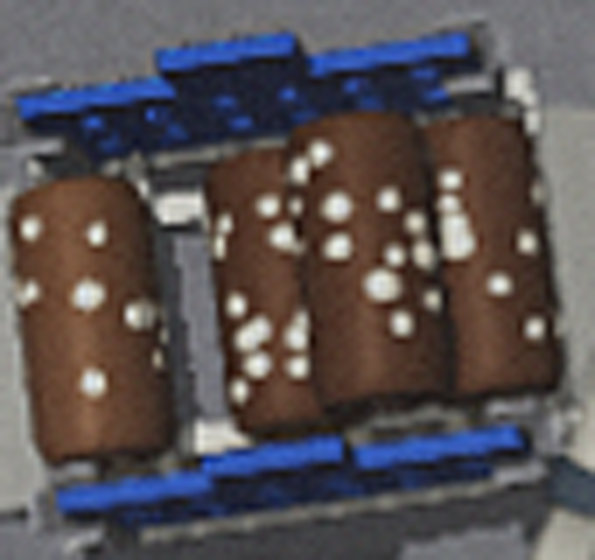

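View pics/z2.png

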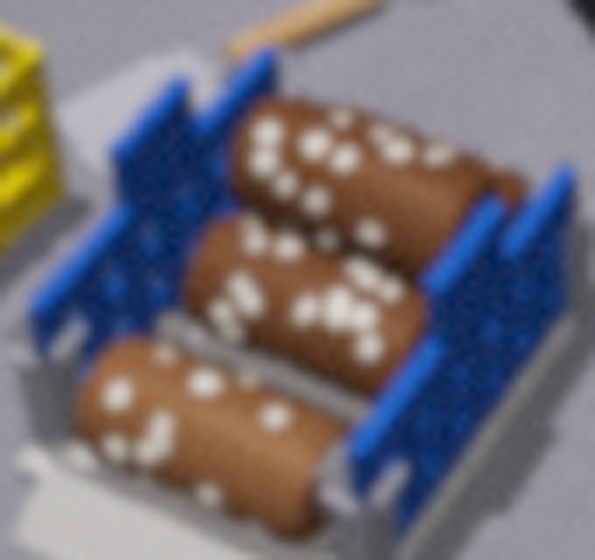

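```bash
python3 - <<'E'
from h import *
s=snapshot("top");d=snapshot("side")
th=np.radians(7.06); ex=np.array([np.cos(th),np.sin(th)]);ey=np.array([-ex[1],ex[0]])
def cf(P): q=P[:2]-[578.7,114.6]; return (q@ex).round(1),(q@ey).round(1)
T=lambda u,v:(160+u/7,175+v/7); S=lambda u,v:(190+u/7,220+v/7)
for n,t,z in (("mid far",T(352,112),101),("mid near",T(384,396),101),("low1 far",T(75,180),55),("low1 near",T(105,458),55),("low3 far",T(472,116),55),("low3 near",T(505,388),55)): print(n,cf(onz(s,[t],z)[0]))
for n,t,q in (("near +y",T(206,462),S(428,275)),("near -y",T(340,444),S(499,203)),("far +y",T(160,60),S(116,156)),("far -y",T(295,42),S(183,84))):
    P,e=tri(s,t,d,q);print(n,cf(P),"z",P[2].round(1),"gap",e.round(1))
E
```

```text
mid far (np.float64(64.1), np.float64(-45.9))
mid near (np.float64(-63.6), np.float64(-44.6))
low1 far (np.float64(63.3), np.float64(88.9))
low1 near (np.float64(-65.8), np.float64(88.5))
low3 far (np.float64(66.1), np.float64(-94.9))
low3 near (np.float64(-60.6), np.float64(-93.6))
near +y (np.float64(-87.5), np.float64(26.2)) z 154.8 gap 2.8
near -y (np.float64(-89.6), np.float64(-30.1)) z 151.0 gap 1.6
far +y (np.float64(86.5), np.float64(27.4)) z 147.2 gap 1.0
far -y (np.float64(87.4), np.float64(-30.1)) z 144.4 gap 0.7
```

```bash
python3 -c "
from station import *
print(get_state()['time'],close_job())"
```

```text
the job is handed in; nothing more can be done
60.175 None
```

The soaking carrier is loaded and closed, and I handed the job in at about 60 s of the 210 s allowed.

- **Logs:** There were four in the tray. I laid one in each of the three cradles, then saddled the fourth in the gap between the middle and -y logs.
- **Gates:** I slid one gate down into the far guide, then the other into the near guide. Each stopped on the sill at the height it had in its stand, with contact of 3 to 8 N.

**Last checks**
- In the last top picture, the saddled log and the two outer bottom logs are centred lengthwise within about 3 mm and lie squarely.
- I did not measure the middle bottom log again at the end, because the saddled one hides part of it. When last measured it was about 2 mm off centre and read 2.3° off square, but its neighbours from the same pictures read 0.5° or less.
- The tops of the gate tabs should be 152 mm up. The near gate measured 151 to 155 mm. The far gate measured 144 to 147 mm, which would put it below the sill, so I put that down to picking its edges in the picture.
- The wrist and top cameras disagreed by about 2 to 5 mm on where the logs sat lengthwise.
- I saw no log knocked aside during the run. I did not touch the bystanders or the pink look-alike, and the arm was clear of everything at the end.

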